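# Set painted cast stones under the drying lamp

### The job

Raise the drying-lamp hood by its handle to the next notch, just one notch up, so that the pawl holds it, and pull the tray out to its loading stop; then lay every cast stone from the table on the tray, side by side within the rims, none on top of another. When all are on, push the tray fully home under the hood, and only then flip the toggle switch on. Leave the paint jar, the tape roll and the pot where they stand.

Things in the scene. Friction and masses are not known exactly. Their poses are not given: they have to be found in the camera images.
- hood (a joint): Height of the lamp hood on its column, m, positive up; 0 = down on its bottom stop. The hood (0.6 kg) falls when let go unless its spring pawl sits in a notch of the rack. The next notch up holds it at about 0.044 (the pawl snaps in when the hood is lifted a little past 0.050; then it sinks back to 0.044 when let go); a second notch, which is one too high, lies at 0.089 (passed at 0.095). Lifting takes 6 to 15 N. The pawl cannot be released by the robot.
- hood_grip (a point): Centre of the steel handle bar on top of the hood: a bar 12 mm thick, about 80 mm clear between its two uprights, lying along this point's y axis, 45 mm above the hood's top face. Moves up and down with the hood. The hood is a grey box 250 (x) x 120 (y) x 50 (z) mm, its underside 95 mm below this point; its arms run to the column, which stands at +y and begins 117 mm from the bar's centre, its top at 254 mm over the table.
- tray (a joint): Position of the plywood tray carriage on its rails, m; 0 = pulled out against the loading stop, 0.22 = pushed fully home under the hood. It slides along +y of tray_bed. Friction about 2 N.
- tray_bed (a point): Centre of the top of the tray bed, 40 mm over the table; moves with the tray. x along the long side, y along the slide towards the hood and column, z up. The bed within its rims is 274 (x) x 138 (y) mm; the rims stand 8 mm above it. With the hood down its underside is only 22 mm above the bed; in the next notch 67 mm.
- tray_post (a point): Middle of the upright round steel post by which the tray is pulled and pushed: 18 mm diameter all the way up, its black top end 24 mm above this point and its foot on a flat bar 38 mm below. This point is 36 mm above the bed, 170 mm from the bed's centre towards the loading end (-y of tray_bed). It can be pinched from above or pushed.
- toggle (a joint): Angle of the lamp's toggle switch, rad: 0 = off (leaning 0.45 rad to the -x side of its box), 0.9 = on (leaning 0.45 rad to +x). It falls over to either end from the middle (about 0.45) by itself. Under 2 N at the tip moves it.
- toggle_tip (a point): Centre of the 16 mm black ball on the toggle's tip, 42 mm from the pivot. The pivot is on the top face of a grey switch box of 70 x 55 x 34 mm (pivot 34 mm above what the box stands on, the table). The ball moves about 37 mm along +x of the box as it goes from off to on.
- switch_box: The grey switch box, fixed to the table; origin under its centre, x along the toggle's throw from off to on, z up. The toggle's pivot is at 34 mm on its z axis.
- stone1: Grey cast stone block, 52 x 42 x 36 mm (x, y, z), 85 to 170 g, origin at the centre of its underside; may be absent. Starts lying flat on the table.
- stone1_mid (a point): Centre of stone1, same axes as the stone.
- stone2: Grey cast stone block, 50 x 40 x 34 mm (x, y, z), 85 to 170 g, origin at the centre of its underside; may be absent. Starts lying flat on the table.
- stone2_mid (a point): Centre of stone2, same axes as the stone.
- stone3: Grey cast stone block, 52 x 40 x 34 mm (x, y, z), 85 to 170 g, origin at the centre of its underside; may be absent. Starts lying flat on the table.
- stone3_mid (a point): Centre of stone3, same axes as the stone.
- stone4: Grey cast stone block, 50 x 42 x 36 mm (x, y, z), 85 to 170 g, origin at the centre of its underside; may be absent. Starts lying flat on the table.
- stone4_mid (a point): Centre of stone4, same axes as the stone.
- paint_jar: Bystander: closed paint jar, 64 mm wide, 75 mm tall, origin at the centre of its underside.
- tape_roll: Bystander: roll of pale green masking tape lying flat, 90 mm wide, 24 mm tall, origin at the centre of its underside.
- brush_pot: Bystander: white pot 72 mm wide, 90 mm tall, origin at the centre of its underside.
Things that resemble listed ones, but are neither listed nor needed, are in the scene too. What is shaped like the switch_box but blue is not meant.

How it is judged (in metres and radians):
On the way, in this order (a step that is already met when the one before it is completed fails the run):
1. the hood hangs in the next notch up, let go, and the tray is out at its loading stop (value of joint hood between 0.038 and 0.052 m and contact force between the fingers and hood below 0.3 N and value of joint tray below 0.012 m and value of joint toggle below 0.3 rad), for 0.3 s.
2. every stone lies on the tray bed within the rims, released, the tray still out, the lamp off (value of joint hood between 0.038 and 0.052 m and x of stone1_mid in the frame of tray_bed between -0.117 and 0.117 m and y of stone1_mid in the frame of tray_bed between -0.056 and 0.056 m and z of stone1_mid in the frame of tray_bed between 0.01 and 0.032 m and linear speed of each of stone1, stone2, stone3, stone4 below 0.03 m/s and x of stone2_mid in the frame of tray_bed between -0.117 and 0.117 m and y of stone2_mid in the frame of tray_bed between -0.056 and 0.056 m and z of stone2_mid in the frame of tray_bed between 0.01 and 0.032 m and x of stone3_mid in the frame of tray_bed between -0.117 and 0.117 m and y of stone3_mid in the frame of tray_bed between -0.056 and 0.056 m and z of stone3_mid in the frame of tray_bed between 0.01 and 0.032 m and x of stone4_mid in the frame of tray_bed between -0.117 and 0.117 m and y of stone4_mid in the frame of tray_bed between -0.056 and 0.056 m and z of stone4_mid in the frame of tray_bed between 0.01 and 0.032 m and contact force between the fingers and stone1 below 0.3 N and contact force between the fingers and stone2 below 0.3 N and contact force between the fingers and stone3 below 0.3 N and contact force between the fingers and stone4 below 0.3 N and value of joint toggle below 0.3 rad and value of joint tray below 0.03 m), for 0.2 s.
3. the tray is pushed fully home under the hood, with the lamp still off (value of joint hood between 0.038 and 0.052 m and value of joint toggle below 0.3 rad and value of joint tray above 0.21 m), for 0.2 s.
4. the toggle is flipped on (value of joint toggle above 0.75 rad and value of joint tray above 0.21 m), for 0.2 s.
At the end, for the whole second after the job is handed in: The hood hangs in the next notch (0.045 m up, within 7 mm), the tray is home within 10 mm, the toggle is on (over 0.75 rad), and every present stone lies at rest on the tray bed, not on another (its centre within 117 mm along x and 56 mm along y of the bed's centre and at most 32 mm above the bed) (all of step 4 and value of joint hood between 0.038 and 0.052 m and x of stone1_mid in the frame of tray_bed between -0.117 and 0.117 m and y of stone1_mid in the frame of tray_bed between -0.056 and 0.056 m and z of stone1_mid in the frame of tray_bed between 0.01 and 0.032 m and linear speed of each of stone1, stone2, stone3, stone4 below 0.03 m/s and x of stone2_mid in the frame of tray_bed between -0.117 and 0.117 m and y of stone2_mid in the frame of tray_bed between -0.056 and 0.056 m and z of stone2_mid in the frame of tray_bed between 0.01 and 0.032 m and x of stone3_mid in the frame of tray_bed between -0.117 and 0.117 m and y of stone3_mid in the frame of tray_bed between -0.056 and 0.056 m and z of stone3_mid in the frame of tray_bed between 0.01 and 0.032 m and x of stone4_mid in the frame of tray_bed between -0.117 and 0.117 m and y of stone4_mid in the frame of tray_bed between -0.056 and 0.056 m and z of stone4_mid in the frame of tray_bed between 0.01 and 0.032 m); the robot touches nothing.
It fails at once if the paint jar is moved by more than 25 mm (distance of paint_jar from where it was at the start of the episode above 0.025 m).
It fails at once if the tape roll is moved by more than 25 mm (distance of tape_roll from where it was at the start of the episode above 0.025 m).
It fails at once if the pot is moved by more than 25 mm (distance of brush_pot from where it was at the start of the episode above 0.025 m).
Of stone1, stone2, stone3, stone4 only 2 to 4 are there at a start; the rules pass over those that are not, and their reading is None.
At some moment in a run one of stone1, stone2, stone3, stone4 may be knocked a few centimetres aside while the robot is not near it.
Once in a run the grip may slacken for a moment while it holds something.
It also fails if it takes over 210 s, if anything falls off the work surface, if the arm or the gripper's body presses on something with over 40 N, if the wrist force passes 120 N, or if a joint passes its speed limit or range.

### The arm

A 7-joint arm with a two-finger parallel gripper is mounted at the origin on the work surface. World frame = base frame: x ahead of the robot, y to its left, z up, the work surface at z = 0. Lengths are in mm, angles in rad, forces in N, time in s.
With the tool pointing down it reaches from about 425 to 925 mm from the base axis. Payload 6.8 kg.
Tool frame: the origin (TCP) lies at the very end of the fingers, on their centre line; the grasp point (between the pads) lies 19 mm behind it; z points along the fingers, y is the direction in which the jaws open and shut (so a half turn about z gives the same grasp; the last joint's range is limited). The gripper opens to 88 mm and grips with 3 to 60 N. Pads are 20 mm wide; open, the fingers measure 115 mm over their backs; the gripper's body (75 mm by 178 mm) begins 61 mm behind the grasp point.
Start: joints at [1.158, 0.477, 0.022, 1.555, -0.011, 1.109, -0.083], TCP at [202.578, -643.902, 222.664] pointing down, gripper open.
Joint ranges: [-2.96, 2.96], [-0.34, 2.1], [-1.41, 1.46], [0.24, 2.44], [-1.37, 4.51], [0.17, 1.92], [-2.96, 2.96]. Speed limits (rad/s): [2.39, 2.39, 3.14, 3.14, 3.14, 3.14, 3.14].

### API

Orientations are given as [roll, pitch, yaw] about the fixed x, y, z axes, in that order (R = Rz(yaw) Ry(pitch) Rx(roll)).
In Python, from rig import arm gives the robot as it stands. The module is installed in compiled form; this text tells all that it offers.
- The arm moves only by the tool arm_command, never from a script. Its argument "increments" is a list of rows, each an object of numbers: "x", "y", "z": the shift along the tool's x, y, z in cm; "roll": the turn about the tool's z in rad. A call has exactly 5 rows; each row shifts and turns the commanded pose from where the row before left it, along the tool's axes as they then stand; what a row does not reach is not made up. A row lasts 1/10 s, in which the tool goes at most 50 mm and 8.59 degrees, less where a joint would pass 70% of its speed; a pose out of reach is approached as far as the arm can. A call with a gripper value outside its range is refused whole. "jaw" is the closure in counts, from 0 (fully open) to 255 (shut), set as the call begins (left out, the last holds). The fingers move at their own pace and stop on an object; "grip_force" is the grip in N (left out, the last holds). Time passes only in rows, so rows that do not move let the fingers close, or fill a call up. It gives the time, the measured TCP pose, the force and the opening at its end, in the units of the state.
- arm.sense(): the state, without advancing time (a new reading comes with each control period).
- arm.read_camera(name): name is "scene" or "top" or "wrist"; returns a dict with "image" (420x560x3 uint8, blue, green, red), "depth" (420x560 float32, mm along the optical axis (not along the pixel's ray), 0 where there is no reading), "camera_matrix" (3x3 intrinsics, pixels), "dist_coeffs" ([k1, k2, p1, p2, k3] as OpenCV has them; the pictures are not rectified), "eye" and "rotation" of the camera in the world; the wrist camera has in their place "T_tool_cam" (4x4, takes a point from camera to tool coordinates, whose origin is the TCP and whose axes are the flange's). Camera axes: x right, y down, z forward; pixel columns grow to the right and rows downward; lengths in mm; the calibration is good to about 2 mm. A picture is of the moment at which its call begins: read the wrist's pose just before it.
- arm.hand_in(): hands the job in, once; it reports no verdict.
The state is a dict: "clock": time; "q": joint angles; "qd": joint speeds; "joint_efforts": joint torques, N m; "eef_pos": TCP position; "eef_rot": TCP orientation; "wrist_force": force on the tool from outside, world axes, zero at the start; "torque": the same for the moment, N m; "width": opening from 0.0 (shut) to 1.0 (fully open).
Only numpy, scipy, OpenCV 4.12 (cv2) and the standard library are available. Lean on these libraries where they do the work, as an engineer would, in place of code of your own. Each camera call takes 0.05 s, during which the arm holds its last target.

## Working session

There is one attempt and no reset: what is moved stays moved. The work goes in short steps, Python scripts to look and compute and a tool call to move; the robot and the scene stay as the last step left them, time stands still between calls to the robot, and variables do not carry over. Pictures are saved under pics/ and viewed, and the job is handed in when it is done.

Besides the shell and the picture viewer there is one more tool, called after "Request:" as name([rows], argument=value, ...), one row to a line, values as JSON. arm_command: Moves the arm, as the interface text tells. Its arguments: {"type":"object","properties":{"increments":{"type":"array","items":{"type":"object","properties":{"x":{"type":"number"},"y":{"type":"number"},"z":{"type":"number"},"roll":{"type":"number"}}}},"jaw":{"type":"number"},"grip_force":{"type":"number"}},"required":["increments"]}

```bash
ls; mkdir -p pics
cat > h.py <<'E'
import numpy as np, cv2
from rig import arm
def snap(name,fn=None):
    c=arm.read_camera(name)
    if fn: cv2.imwrite('pics/'+fn,c['image'])
    np.savez('pics/last_'+name+'.npz',**{k:np.array(v) for k,v in c.items() if v is not None})
    return c
def cloud(c,s=None):
    K=np.array(c['camera_matrix']);D=np.array(c['dist_coeffs'],float);h,w=c['depth'].shape
    u,v=np.meshgrid(np.arange(w),np.arange(h))
    p=cv2.undistortPoints(np.stack([u,v],-1).reshape(-1,1,2).astype(np.float64),K,D).reshape(h,w,2)
    d=c['depth'][...,None]
    P=np.concatenate([p*d,d],-1)
    if 'rotation' in c and c.get('rotation') is not None:
        return P@np.array(c['rotation']).T+np.array(c['eye'])
    T=np.array(c['T_tool_cam'])
    P=P@T[:3,:3].T+T[:3,3]
    from scipy.spatial.transform import Rotation as R
    return P@R.from_euler('xyz',s['eef_rot']).as_matrix().T+np.array(s['eef_pos'])
E
python3 - <<'E'
from h import *
s=arm.sense();print(s)
for n in['scene','top','wrist']:
    c=snap(n,n+'0.png');print(n,c.get('eye'),c.get('rotation'),c['camera_matrix'],c.get('T_tool_cam'))
E
```

```text
pics
{'clock': 0.0, 'q': array([ 1.15792114,  0.47780187,  0.02234881,  1.55643679, -0.01149383,
        1.10930722, -0.08308901]), 'qd': array([-0.00163745, -0.00036204,  0.00070635,  0.00031966, -0.00042379,
        0.00031489,  0.00018257]), 'joint_efforts': array([-2.18458563e-04, -5.82846773e+01,  1.53438047e+00, -2.72607976e+01,
       -5.43881091e-02,  1.68438902e-02,  1.56102019e-04]), 'eef_pos': array([ 202.35014174, -643.32413861,  221.68692327]), 'eef_rot': array([-3.13977358e+00,  1.45353911e-04,  3.04802750e-01]), 'wrist_force': array([0.44949462, 0.62061724, 0.04488155]), 'torque': array([-0.02579809, -0.04622446,  0.01957564]), 'width': 1.001282106860807}
scene [1213.27147677 -596.53227649  844.16632476] [-2.32670367 -0.01513767  0.88078968] [[408.87707986   0.         276.75081309]
 [  0.         408.87707986 207.72566975]
 [  0.           0.           1.        ]] None
top [ 544.49484245  -74.47438115 1091.76340078] [-3.04783254 -0.02872899 -1.59629987] [[424.15735892   0.         278.44436858]
 [  0.         424.15735892 203.17544701]
 [  0.           0.           1.        ]] None
wrist None None [[340.50407944   0.         277.47541794]
 [  0.         340.50407944 210.34337194]
 [  0.           0.           1.        ]] [[ 5.37365006e-04 -9.68747114e-01 -2.48049876e-01  6.72123214e+01]
 [ 9.99999852e-01  5.00783939e-04  2.10570278e-04  6.03177560e-01]
 [-7.97699551e-05 -2.48049953e-01  9.68747240e-01 -1.62365518e+02]
 [ 0.00000000e+00  0.00000000e+00  0.00000000e+00  1.00000000e+00]]
```

```bash
sed -i "s/return P@np.array(c\['rotation'\]).T+/from scipy.spatial.transform import Rotation as R; return P@R.from_euler('xyz',c['rotation']).as_matrix().T+/" h.py; sed -n 8,22p h.py
```

```text
def cloud(c,s=None):
    K=np.array(c['camera_matrix']);D=np.array(c['dist_coeffs'],float);h,w=c['depth'].shape
    u,v=np.meshgrid(np.arange(w),np.arange(h))
    p=cv2.undistortPoints(np.stack([u,v],-1).reshape(-1,1,2).astype(np.float64),K,D).reshape(h,w,2)
    d=c['depth'][...,None]
    P=np.concatenate([p*d,d],-1)
    if 'rotation' in c and c.get('rotation') is not None:
        from scipy.spatial.transform import Rotation as R; return P@R.from_euler('xyz',c['rotation']).as_matrix().T+np.array(c['eye'])
    T=np.array(c['T_tool_cam'])
    P=P@T[:3,:3].T+T[:3,3]
    from scipy.spatial.transform import Rotation as R
    return P@R.from_euler('xyz',s['eef_rot']).as_matrix().T+np.array(s['eef_pos'])
```

View pics/top0.png

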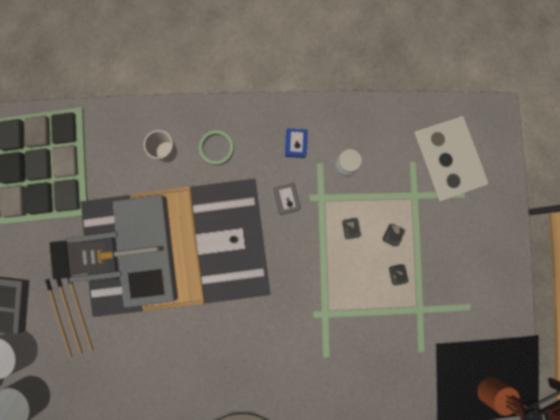

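View pics/scene0.png

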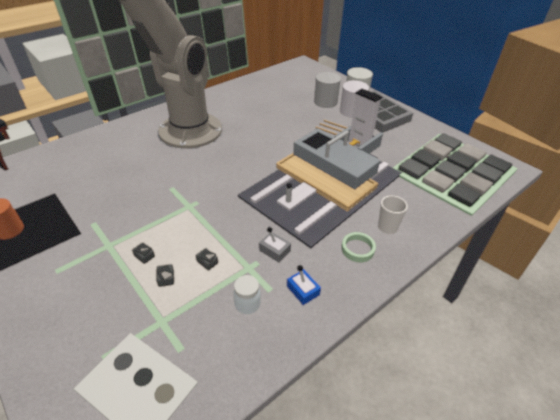

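Run:
```python
from h import *
c=dict(np.load('pics/last_top.npz',allow_pickle=True))
P=cloud(c); np.save('pics/Ptop.npy',P)
for (u,v) in [(350,228),(394,235),(399,274),(287,198),(290,202),(296,142),(235,240),(220,240),(185,240),(145,210),(150,285),(105,254),(130,251),(348,162),(158,145),(215,132),(375,260),(150,252),(250,252),(62,258)]:
    print((u,v),P[v,u].round(1))
im=c['image']
a=cv2.resize(im[200:300,310:440],None,fx=6,fy=6,interpolation=cv2.INTER_CUBIC)
b=cv2.resize(im[120:330,50:320],None,fx=2.9,fy=2.8,interpolation=cv2.INTER_CUBIC)
cv2.imwrite('pics/a.png',a);cv2.imwrite('pics/b.png',b)
c=dict(np.load('pics/last_scene.npz',allow_pickle=True))
P=cloud(c); np.save('pics/Pscene.npy',P)
for (u,v) in [(145,250),(290,190),(335,140),(270,240),(300,120)]:
    print((u,v),P[v,u].round(1))
im=c['image']
cv2.imwrite('pics/d.png',cv2.resize(im[80:320,230:420],None,fx=3,fy=2.5,interpolation=cv2.INTER_CUBIC))
```

```text
(350, 228) [ 576.5 -286.2   31.5]
(394, 235) [ 544.5  -74.5 1091.8]
(399, 274) [ 456.7 -408.1   29.8]
(287, 198) [ 655.1 -128.9   39.8]
(290, 202) [ 641.5 -134.    76.3]
(296, 142) [ 793.3 -154.4   57.2]
(235, 240) [553.3  -1.9  98.9]
(220, 240) [554.7  40.   34.7]
(185, 240) [556.5 126.4  39.1]
(145, 210) [627.3 206.5 109.2]
(150, 285) [454.  194.8 112.1]
(105, 254) [526.4 306.8  95.8]
(130, 251) [533.3 224.8 162.6]
(348, 162) [ 737.1 -279.6   74. ]
(158, 145) [806.5 203.7   3.3]
(215, 132) [832.4  51.2  21.9]
(375, 260) [ 4.927e+02 -3.552e+02 -4.000e-01]
(150, 252) [529.6 194.8 109.5]
(250, 252) [522.8 -32.9  12.6]
(62, 258) [522.3 336.1 253.2]
(145, 250) [ 466.5 -407.1   31.9]
(290, 190) [565.2   2.2  83.7]
(335, 140) [542.4 194.8 160.5]
(270, 240) [ 645.6 -135.4   36.8]
(300, 120) [200.  374.3  -2. ]
```

View pics/a.png

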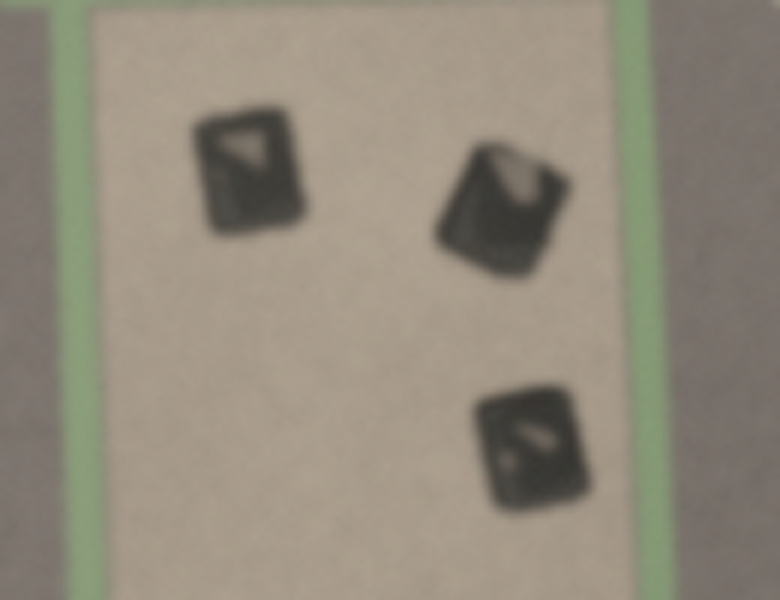

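View pics/b.png

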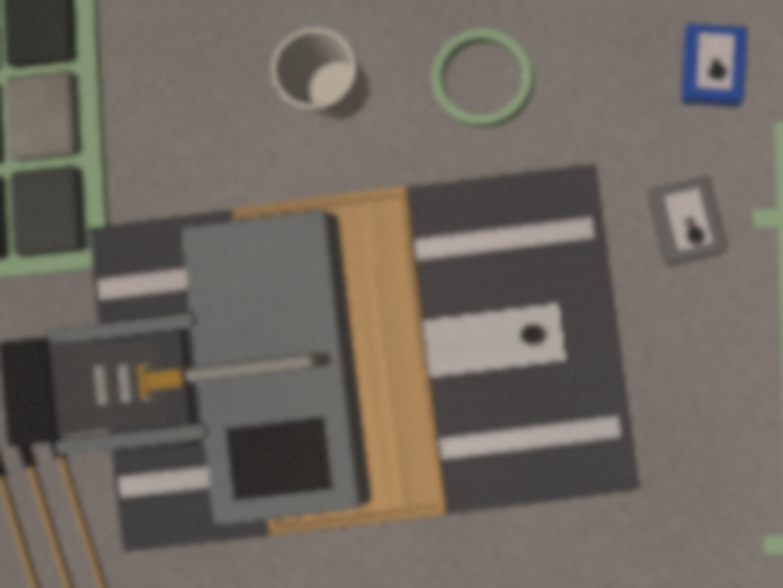

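View pics/d.png

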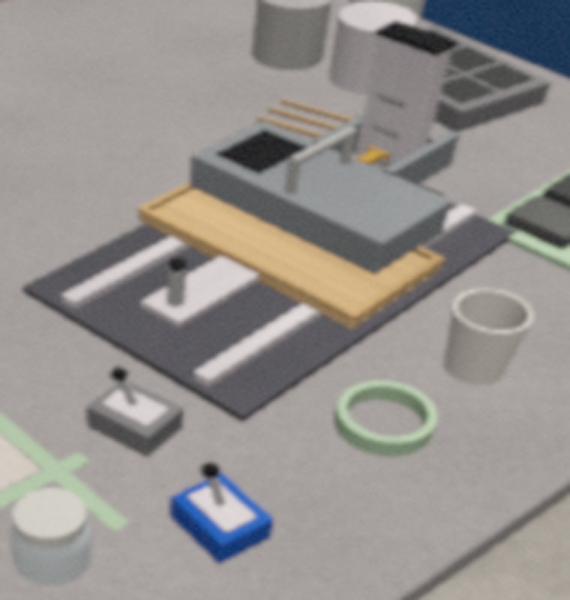

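Run:
```python
from h import *
P=np.load('pics/Ptop.npy')
def sel(u0,u1,v0,v1,z0,z1):
    Q=P[v0:v1,u0:u1].reshape(-1,3);return Q[(Q[:,2]>z0)&(Q[:,2]<z1)]
b=sel(110,170,240,262,135,175);b=b[b[:,1]<245];
print('bar',len(b),np.median(b,0),b.min(0),b.max(0)); 
from numpy.linalg import svd
m=b.mean(0);print(svd(b-m)[2][0], m)
p=sel(225,245,228,250,80,115);print('post',len(p),p.mean(0),p.min(0),p.max(0))
h=sel(105,185,190,310,98,120);print('hood',len(h),np.median(h[:,2]),cv2.minAreaRect(h[:,:2].astype(np.float32)))
t=sel(160,210,180,310,28,52);print('trayvis',len(t),cv2.minAreaRect(t[:,:2].astype(np.float32)))
# stones via image
c=dict(np.load('pics/last_top.npz',allow_pickle=True))
from scipy.spatial.transform import Rotation as R
K=c['camera_matrix'];D=c['dist_coeffs'].astype(float);Rm=R.from_euler('xyz',c['rotation']).as_matrix();e=c['eye']
def pix2z(uv,z):
    q=cv2.undistortPoints(np.array(uv,float).reshape(-1,1,2),K,D).reshape(-1,2)
    d=np.c_[q,np.ones(len(q))]@Rm.T
    return e+d*((z-e[2])/d[:,2])[:,None]
g=cv2.cvtColor(c['image'],cv2.COLOR_BGR2GRAY)
roi=np.zeros_like(g);roi[200:300,325:412]=1
mk=((g<105)&(roi>0)).astype(np.uint8)
n,l,st,ce=cv2.connectedComponentsWithStats(mk)
for i in range(1,n):
    if st[i,4]<50: continue
    cn,_=cv2.findContours((l==i).astype(np.uint8),cv2.RETR_EXTERNAL,cv2.CHAIN_APPROX_NONE)
    Q=pix2z(cn[0].reshape(-1,2),35)[:,:2].astype(np.float32)
    print(ce[i],cv2.minAreaRect(Q))
    Z=sel(int(ce[i][0])-8,int(ce[i][0])+8,int(ce[i][1])-8,int(ce[i][1])+8,15,60);print(len(Z),np.median(Z,0))
s=sel(270,305,180,220,25,40);print('box',len(s),cv2.minAreaRect(s[:,:2].astype(np.float32)))
s=sel(270,305,180,220,60,95);print('ball',len(s),np.median(s,0) if len(s) else '')
for n,z,a in[('jar',60,(330,370,140,180)),('pot',70,(135,185,120,170)),('tape',15,(190,240,125,170)),('col',230,(40,130,225,290))]:
    q=sel(*a,z,300);print(n,q.min(0),q.max(0)) if len(q) else 0
```

```text
bar 216 [534.71869716 202.96120775 160.59016307] [524.58608203 162.85110375 136.34990504] [543.41374623 244.83917891 166.3302864 ]
[-0.11827829  0.99203463  0.04333065] [534.47561593 202.25115584 159.79091637]
post 51 [554.89621561   3.62033993  97.65390361] [546.35299586  -4.32178878  82.78953239] [562.81347566  12.23795479 102.09937554]
hood 5449 111.0437142169377 ((531.2850952148438, 228.63339233398438), (250.43878173828125, 153.43026733398438), 6.280284881591797)
trayvis 3341 ((539.3561401367188, 128.24249267578125), (122.7169189453125, 297.4368896484375), 89.53050994873047)
[351.18707483 228.24829932] ((576.348876953125, -288.33673095703125), (49.53870391845703, 40.09099578857422), 8.142735481262207)
239 [ 578.76464985 -288.90869612   30.95929973]
[392.90397351 235.44039735] ((556.04248046875, -395.8177490234375), (45.15534210205078, 49.21437454223633), 62.10071563720703)
226 [ 555.79776907 -393.96229558   32.75158899]
[398.24203822 274.21019108] ((456.4430236816406, -404.65570068359375), (49.381919860839844, 42.66511917114258), 11.184791564941406)
233 [ 459.01404337 -405.51647667   30.63263634]
box 559 ((654.9859008789062, -128.9642333984375), (70.0350570678711, 54.99300765991211), 12.501189231872559)
ball 34 [ 636.51317125 -132.59988525   75.95343688]
jar [ 713.95331488 -310.76455532   60.16358933] [ 770.3238512  -257.41753184   78.61681562]
pot [753.78563345 147.45053464  70.14524623] [824.18953409 217.08120605  93.22281103]
tape [748.3468355    5.21837877  15.61055009] [838.56594582  95.61086249  28.89280715]
col [480.30999117 322.22449848 230.26668584] [558.44340461 365.46425342 257.41211326]
```

```bash
cat >> h.py <<'E'
def plan(x,y,z,yaw=None):
    from scipy.spatial.transform import Rotation as R
    s=arm.sense();d=R.from_euler('xyz',s['eef_rot']).as_matrix().T@(np.array([x,y,z])-s['eef_pos'])/10
    print('t',round(s['clock'],2),'pos',np.round(s['eef_pos'],1),'rot',np.round(s['eef_rot'],3),'F',np.round(s['wrist_force'],1),'w',round(s['width'],3),'q',np.round(s['q'],2))
    print('tool shift cm',d.round(2),'rows>=',np.ceil(np.linalg.norm(d)/5), 'roll', None if yaw is None else round((s['eef_rot'][2]-yaw+np.pi/2)%np.pi-np.pi/2,3), None if yaw is None else round((s['eef_rot'][2]-yaw+np.pi)%(2*np.pi)-np.pi,3))
def pix2z(c,uv,z):
    from scipy.spatial.transform import Rotation as R
    K=np.array(c['camera_matrix']);D=np.array(c['dist_coeffs']).astype(float);Rm=R.from_euler('xyz',c['rotation']).as_matrix();e=np.array(c['eye'])
    q=cv2.undistortPoints(np.array(uv,float).reshape(-1,1,2),K,D).reshape(-1,2)
    d=np.c_[q,np.ones(len(q))]@Rm.T
    return e+d*((z-e[2])/d[:,2])[:,None]
E
python3 - <<'E'
from h import *
c=dict(np.load('pics/last_top.npz',allow_pickle=True))
print(pix2z(c,[(163.8,248),(115.5,253)],158))
plan(500,-500,300)
plan(600,-200,300)
E
```

```text
[[538.54137253 150.75274793 158.        ]
 [529.38420406 259.06569967 158.        ]]
t 0.15 pos [ 202.4 -643.5  221.9] rot [-3.14   0.     0.305] F [0.3 0.6 0. ] w 1.003 q [ 1.16  0.48  0.02  1.56 -0.01  1.11 -0.08]
tool shift cm [32.69 -4.77 -7.8 ] rows>= 7.0 roll None None
t 0.15 pos [ 202.4 -643.5  221.9] rot [-3.14   0.     0.305] F [0.3 0.6 0. ] w 1.003 q [ 1.16  0.48  0.02  1.56 -0.01  1.11 -0.08]
tool shift cm [ 51.23 -30.38  -7.77] rows>= 13.0 roll None None
```

Request:
arm_command([
  {"x": 3.4, "y": -2, "z": -0.8},
  {"x": 3.4, "y": -2, "z": -0.8},
  {"x": 3.4, "y": -2, "z": -0.8},
  {"x": 3.4, "y": -2, "z": -0.8},
  {"x": 3.4, "y": -2, "z": -0.8},
], jaw=0, grip_force=40)

```text
invalid input at $.increments[0]: expected keys x, y, z, roll
```

Request:
arm_command([
  {"x": 3.4, "y": -2, "z": -0.4},
  {"x": 3.4, "y": -2, "z": -0.4},
  {"x": 3.4, "y": -2, "z": -0.4},
  {"x": 3.4, "y": -2, "z": -0.4},
  {"x": 3.4, "y": -2, "z": -0.4},
])

```text
invalid input at $.increments[0]: expected keys x, y, z, roll
```

Request:
arm_command([
  {"x": 3.4, "y": -2},
  {"x": 3.4, "y": -2},
  {"x": 3.4, "y": -2},
  {"x": 3.4, "y": -2},
  {"x": 3.4, "y": -2},
])

```text
invalid input at $.increments[0]: expected keys x, y, z, roll
```

```bash
python3 -c "
from h import *
plan(534,205,290,1.68)"
```

```text
t 0.15 pos [ 202.4 -643.5  221.9] rot [-3.14   0.     0.305] F [0.3 0.6 0. ] w 1.003 q [ 1.16  0.48  0.02  1.56 -0.01  1.11 -0.08]
tool shift cm [ 57.09 -70.99  -6.72] rows>= 19.0 roll -1.375 -1.375
```

Request:
arm_command([
  {"x": 3.4, "y": -2, "z": -0.8, "roll": 0},
  {"x": 3.4, "y": -2, "z": -0.8, "roll": 0},
  {"x": 3.4, "y": -2, "z": -0.8, "roll": 0},
  {"x": 3.4, "y": -2, "z": -0.8, "roll": 0},
  {"x": 3.4, "y": -2, "z": -0.8, "roll": 0},
], jaw=0, grip_force=40)

```text
clock: 0.65
eef_pos: [335.5, -496.0, 262.7]
eef_rot: [-3.141, 0.0, 0.305]
wrist_force: [1.5, -0.6, -0.0]
width: 0.999
```

Request:
arm_command([
  {"x": 3.4, "y": -2, "z": -0.4, "roll": 0},
  {"x": 3.4, "y": -2, "z": -0.4, "roll": 0},
  {"x": 3.4, "y": -2, "z": -0.4, "roll": 0},
  {"x": 3.4, "y": -2, "z": -0.4, "roll": 0},
  {"x": 3.4, "y": -2, "z": -0.4, "roll": 0},
])

```text
clock: 1.15
eef_pos: [467.6, -349.7, 282.7]
eef_rot: [-3.141, 0.0, 0.305]
wrist_force: [0.6, -0.2, 0.6]
width: 1.003
```

Request:
arm_command([
  {"x": 3.4, "y": -2, "z": 0, "roll": 0},
  {"x": 3.4, "y": -2, "z": 0, "roll": 0},
  {"x": 3.4, "y": -2, "z": 0, "roll": 0},
  {"x": 3.4, "y": -2, "z": 0, "roll": 0},
  {"x": 3.4, "y": -2, "z": 0, "roll": 0},
])

```text
clock: 1.65
eef_pos: [599.7, -203.4, 282.4]
eef_rot: [-3.141, 0.0, 0.305]
wrist_force: [0.4, -0.5, -0.1]
width: 0.999
```

```bash
python3 -c "
from h import *
plan(534,205,290,1.68)"
```

```text
t 1.65 pos [ 599.7 -203.4  282.4] rot [-3.141  0.     0.305] F [ 0.4 -0.5 -0.1] w 0.999 q [ 0.39  0.37 -0.21  1.58  0.08  1.2  -1.11]
tool shift cm [  5.98 -40.93  -0.75] rows>= 9.0 roll -1.375 -1.375
```

Request:
arm_command([
  {"x": 0.6, "y": -4.1, "z": 0, "roll": 0},
  {"x": 0.6, "y": -4.1, "z": 0, "roll": 0},
  {"x": 0.6, "y": -4.1, "z": 0, "roll": 0},
  {"x": 0.6, "y": -4.1, "z": 0, "roll": 0},
  {"x": 0.6, "y": -4.1, "z": 0, "roll": 0},
])

```text
clock: 2.15
eef_pos: [565.5, 1.4, 282.5]
eef_rot: [3.142, 0.0, 0.305]
wrist_force: [0.2, 0.5, 0.0]
width: 0.997
```

Request:
arm_command([
  {"x": 0.6, "y": -4.1, "z": 0, "roll": 0},
  {"x": 0.6, "y": -4.1, "z": 0, "roll": 0},
  {"x": 0.6, "y": -4.1, "z": 0, "roll": 0},
  {"x": 0.6, "y": -4.1, "z": 0, "roll": 0},
  {"x": 0.6, "y": -4.1, "z": 0, "roll": 0},
])

```text
clock: 2.65
eef_pos: [532.6, 205.8, 282.6]
eef_rot: [3.141, 0.0, 0.305]
wrist_force: [0.3, 0.1, -0.9]
width: 1.0
```

Request:
arm_command([
  {"x": 0, "y": 0, "z": 0, "roll": -0.14},
  {"x": 0, "y": 0, "z": 0, "roll": -0.14},
  {"x": 0, "y": 0, "z": 0, "roll": -0.14},
  {"x": 0, "y": 0, "z": 0, "roll": -0.14},
  {"x": 0, "y": 0, "z": 0, "roll": -0.14},
])

```text
clock: 3.15
eef_pos: [533.1, 204.3, 282.4]
eef_rot: [-3.141, 0.001, 1.011]
wrist_force: [0.2, -0.2, -0.5]
width: 0.998
```

Request:
arm_command([
  {"x": 0, "y": 0, "z": 0, "roll": -0.14},
  {"x": 0, "y": 0, "z": 0, "roll": -0.14},
  {"x": 0, "y": 0, "z": 0, "roll": -0.14},
  {"x": 0, "y": 0, "z": 0, "roll": -0.14},
  {"x": 0, "y": 0, "z": 0, "roll": -0.115},
])

```text
clock: 3.65
eef_pos: [533.1, 204.2, 282.4]
eef_rot: [-3.141, 0.0, 1.685]
wrist_force: [0.0, -0.4, -0.4]
width: 0.998
```

```bash
python3 -c "
from h import *
plan(534,205,139,1.68)
s=arm.sense();c=snap('wrist','w1.png');P=cloud(c,s)
q=P[(P[...,2]>148)&(P[...,2]<175)&(abs(P[...,0]-534)<40)]
print(len(q),q.min(0),q.max(0),q.mean(0)); print(np.linalg.svd(q-q.mean(0),full_matrices=False)[2][0])
h=P[(P[...,2]>100)&(P[...,2]<120)].reshape(-1,3);print(np.median(h,0),cv2.minAreaRect(h[:,:2].astype(np.float32)))
"
```

```text
t 3.65 pos [533.1 204.2 282.4] rot [-3.141  0.     1.685] F [ 0.  -0.4 -0.4] w 0.998 q [ 0.04  0.32 -0.65  1.7   0.21  1.19 -0.54]
tool shift cm [ 0.07  0.11 14.34] rows>= 3.0 roll 0.005 0.005
2092 [494.11014904 161.97586929 148.01167769] [555.57014062 332.28455428 174.99983933] [531.73880402 242.19706405 163.1975865 ]
[ 0.08473186 -0.99586049 -0.03289971]
[529.03873216 222.07549704 112.56483383] ((529.1387329101562, 198.0316619873047), (317.17840576171875, 272.28143310546875), 57.66216278076172)
```

View pics/w1.png

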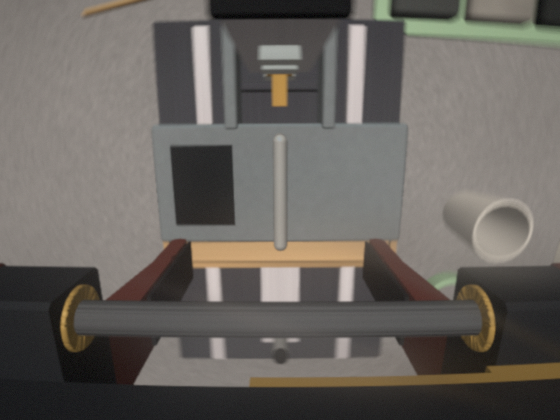

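Request:
arm_command([
  {"x": 0, "y": 0, "z": 3, "roll": 0},
  {"x": 0, "y": 0, "z": 3, "roll": 0},
  {"x": 0, "y": 0, "z": 3, "roll": 0},
  {"x": 0, "y": 0, "z": 3, "roll": 0},
  {"x": 0, "y": 0, "z": 2.2, "roll": 0},
])

```text
clock: 4.2
eef_pos: [532.4, 203.7, 138.6]
eef_rot: [-3.14, 0.001, 1.677]
wrist_force: [0.9, -0.0, -0.0]
width: 0.997
```

Request:
arm_command([
  {"x": 0, "y": 0, "z": 0, "roll": 0},
  {"x": 0, "y": 0, "z": 0, "roll": 0},
  {"x": 0, "y": 0, "z": 0, "roll": 0},
  {"x": 0, "y": 0, "z": 0, "roll": 0},
  {"x": 0, "y": 0, "z": 0, "roll": 0},
], jaw=255, grip_force=40)

```text
clock: 4.7
eef_pos: [533.9, 204.6, 141.7]
eef_rot: [3.14, -0.0, 1.679]
wrist_force: [-0.5, 0.5, -0.7]
width: 0.583
```

Request:
arm_command([
  {"x": 0, "y": 0, "z": 0, "roll": 0},
  {"x": 0, "y": 0, "z": 0, "roll": 0},
  {"x": 0, "y": 0, "z": 0, "roll": 0},
  {"x": 0, "y": 0, "z": 0, "roll": 0},
  {"x": 0, "y": 0, "z": 0, "roll": 0},
])

```text
clock: 5.2
eef_pos: [535.2, 204.6, 141.0]
eef_rot: [3.138, -0.001, 1.68]
wrist_force: [9.3, 2.0, -5.2]
width: 0.13
```

Request:
arm_command([
  {"x": 0, "y": 0, "z": -1.1, "roll": 0},
  {"x": 0, "y": 0, "z": -1.1, "roll": 0},
  {"x": 0, "y": 0, "z": -1.1, "roll": 0},
  {"x": 0, "y": 0, "z": -1.1, "roll": 0},
  {"x": 0, "y": 0, "z": -1.1, "roll": 0},
])

```text
clock: 5.7
eef_pos: [535.2, 204.2, 195.4]
eef_rot: [3.139, -0.001, 1.679]
wrist_force: [7.3, 2.1, -6.4]
width: 0.126
```

Request:
arm_command([
  {"x": 0, "y": 0, "z": 0, "roll": 0},
  {"x": 0, "y": 0, "z": 0, "roll": 0},
  {"x": 0, "y": 0, "z": 0, "roll": 0},
  {"x": 0, "y": 0, "z": 0, "roll": 0},
  {"x": 0, "y": 0, "z": 0, "roll": 0},
])

```text
clock: 6.2
eef_pos: [535.2, 204.2, 195.4]
eef_rot: [3.138, -0.001, 1.679]
wrist_force: [8.5, 0.0, -5.3]
width: 0.124
```

Run:
```python
from h import *
s=arm.sense();print(s['eef_pos'],s['wrist_force'],s['width'])
c=snap('scene','s2.png');P=cloud(c)
cv2.imwrite('pics/s2c.png',cv2.resize(c['image'][60:260,230:460],None,fx=3,fy=3))
for uv in [(380,180),(370,175),(315,165)]: print(P[uv[1],uv[0]])
```

```text
[535.16456929 204.23998242 195.36885411] [ 8.5327728   0.0397763  -5.27352283] 0.12376372761908001
[646.83188004 318.24070499  11.17651415]
[619.79169637 297.222936    25.24764433]
[484.23894098 181.43985031  39.22482573]
```

View pics/s2c.png

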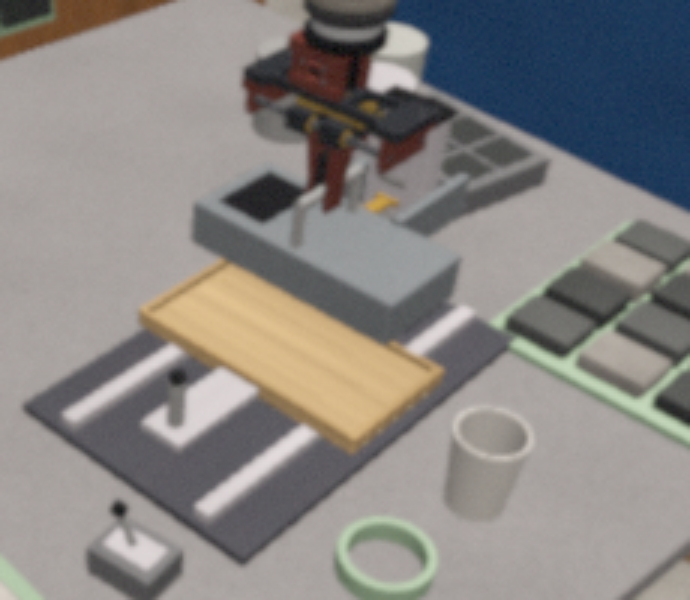

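Request:
arm_command([
  {"x": 0, "y": 0, "z": 0.2, "roll": 0},
  {"x": 0, "y": 0, "z": 0.2, "roll": 0},
  {"x": 0, "y": 0, "z": 0.2, "roll": 0},
  {"x": 0, "y": 0, "z": 0.2, "roll": 0},
  {"x": 0, "y": 0, "z": 0, "roll": 0},
])

```text
clock: 6.75
eef_pos: [535.2, 204.2, 187.1]
eef_rot: [3.138, -0.001, 1.679]
wrist_force: [8.0, 1.2, -6.4]
width: 0.127
```

Request:
arm_command([
  {"x": 0, "y": 0, "z": 0.1, "roll": 0},
  {"x": 0, "y": 0, "z": 0.1, "roll": 0},
  {"x": 0, "y": 0, "z": 0, "roll": 0},
  {"x": 0, "y": 0, "z": 0, "roll": 0},
  {"x": 0, "y": 0, "z": 0, "roll": 0},
])

```text
clock: 7.25
eef_pos: [535.2, 204.2, 185.3]
eef_rot: [3.138, -0.001, 1.679]
wrist_force: [7.8, 1.3, -5.8]
width: 0.127
```

Request:
arm_command([
  {"x": 0, "y": 0, "z": 0.1, "roll": 0},
  {"x": 0, "y": 0, "z": 0.1, "roll": 0},
  {"x": 0, "y": 0, "z": 0, "roll": 0},
  {"x": 0, "y": 0, "z": 0, "roll": 0},
  {"x": 0, "y": 0, "z": 0, "roll": 0},
])

```text
clock: 7.75
eef_pos: [535.2, 204.3, 184.7]
eef_rot: [3.138, -0.0, 1.679]
wrist_force: [5.6, -2.0, 4.4]
width: 0.124
```

Force reversed: the pawl holds. Open.

Request:
arm_command([
  {"x": 0, "y": 0, "z": 0, "roll": 0},
  {"x": 0, "y": 0, "z": 0, "roll": 0},
  {"x": 0, "y": 0, "z": 0, "roll": 0},
  {"x": 0, "y": 0, "z": 0, "roll": 0},
  {"x": 0, "y": 0, "z": 0, "roll": 0},
], jaw=90)

```text
clock: 8.25
eef_pos: [532.8, 204.5, 183.4]
eef_rot: [-3.141, 0.0, 1.68]
wrist_force: [0.9, -0.2, 0.1]
width: 0.546
```

Request:
arm_command([
  {"x": 0, "y": 0, "z": -2, "roll": 0},
  {"x": 0, "y": 0, "z": -3, "roll": 0},
  {"x": 0, "y": 0, "z": -3, "roll": 0},
  {"x": 0, "y": 0, "z": 0, "roll": 0},
  {"x": 0, "y": 0, "z": 0, "roll": 0},
])

```text
clock: 8.75
eef_pos: [533.3, 204.6, 263.9]
eef_rot: [3.141, -0.0, 1.68]
wrist_force: [-0.2, 0.9, -2.0]
width: 0.647
```

Run:
```python
from h import *
plan(555,3.6,130,1.68)
c=snap('scene','s3.png')
cv2.imwrite('pics/s3c.png',cv2.resize(c['image'][60:260,230:460],None,fx=3,fy=3))
```

```text
t 8.75 pos [533.3 204.6 263.9] rot [ 3.141 -0.     1.68 ] F [-0.2  0.9 -2. ] w 0.647 q [ 0.04  0.34 -0.64  1.73  0.22  1.15 -0.56]
tool shift cm [-20.21  -0.04  13.39] rows>= 5.0 roll -0.0 -0.0
```

View pics/s3c.png

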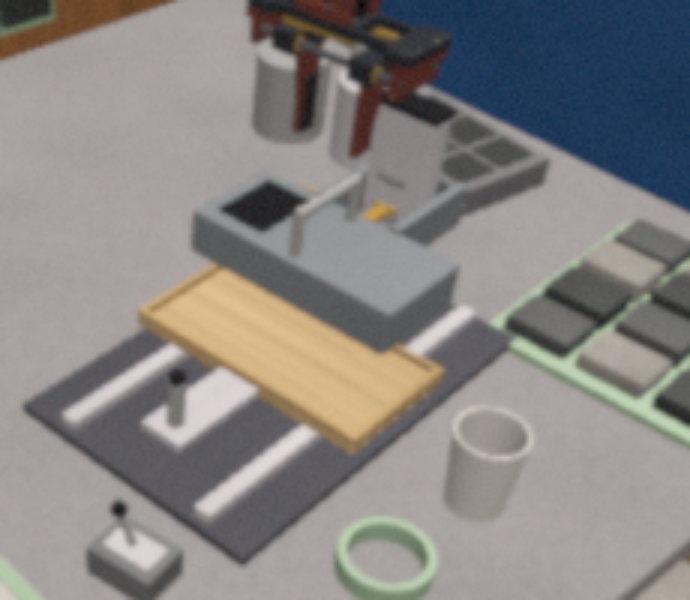

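Request:
arm_command([
  {"x": -4.1, "y": 0, "z": 0, "roll": 0},
  {"x": -4.1, "y": 0, "z": 0, "roll": 0},
  {"x": -4, "y": 0, "z": 0, "roll": 0},
  {"x": -4, "y": 0, "z": 0, "roll": 0},
  {"x": -4, "y": 0, "z": 0, "roll": 0},
])

```text
clock: 9.3
eef_pos: [554.3, 1.8, 262.1]
eef_rot: [-3.139, -0.0, 1.68]
wrist_force: [0.6, 0.0, 0.0]
width: 0.648
```

Request:
arm_command([
  {"x": 0, "y": 0, "z": 4, "roll": 0},
  {"x": 0, "y": 0, "z": 4, "roll": 0},
  {"x": 0, "y": 0, "z": 4, "roll": 0},
  {"x": 0, "y": 0, "z": 4, "roll": 0},
  {"x": 0, "y": 0, "z": 4, "roll": 0},
])

```text
clock: 9.8
eef_pos: [553.7, 3.4, 60.8]
eef_rot: [-3.139, -0.0, 1.68]
wrist_force: [1.0, -1.2, -0.1]
width: 0.648
```

Request:
arm_command([
  {"x": 0, "y": 0, "z": 0, "roll": 0},
  {"x": 0, "y": 0, "z": 0, "roll": 0},
  {"x": 0, "y": 0, "z": 0, "roll": 0},
  {"x": 0, "y": 0, "z": 0, "roll": 0},
  {"x": 0, "y": 0, "z": 0, "roll": 0},
], jaw=255, grip_force=25)

```text
clock: 10.3
eef_pos: [556.3, 3.6, 65.3]
eef_rot: [3.139, 0.0, 1.679]
wrist_force: [0.2, 0.0, 0.4]
width: 0.23
```

Request:
arm_command([
  {"x": 0, "y": 0, "z": 0, "roll": 0},
  {"x": 0, "y": 0, "z": 0, "roll": 0},
  {"x": 0, "y": 0, "z": 0, "roll": 0},
  {"x": 0, "y": 0, "z": 0, "roll": 0},
  {"x": 0, "y": 0, "z": 0, "roll": 0},
])

```text
clock: 10.8
eef_pos: [556.7, 3.7, 64.5]
eef_rot: [3.139, 0.0, 1.68]
wrist_force: [3.1, -0.5, 7.8]
width: 0.202
```

Request:
arm_command([
  {"x": -1, "y": 0, "z": 0, "roll": 0},
  {"x": -2, "y": 0, "z": 0, "roll": 0},
  {"x": -2, "y": 0, "z": 0, "roll": 0},
  {"x": -2, "y": 0, "z": 0, "roll": 0},
  {"x": -1, "y": 0, "z": 0, "roll": 0},
])

```text
clock: 11.3
eef_pos: [565.2, -77.0, 64.5]
eef_rot: [3.139, -0.0, 1.679]
wrist_force: [2.0, 3.2, 8.4]
width: 0.2
```

Request:
arm_command([
  {"x": -1, "y": 0, "z": 0, "roll": 0},
  {"x": -1, "y": 0, "z": 0, "roll": 0},
  {"x": -1, "y": 0, "z": 0, "roll": 0},
  {"x": -1, "y": 0, "z": 0, "roll": 0},
  {"x": -1, "y": 0, "z": 0, "roll": 0},
])

```text
clock: 11.8
eef_pos: [570.3, -124.9, 64.5]
eef_rot: [3.14, -0.001, 1.681]
wrist_force: [1.4, 3.4, 8.4]
width: 0.202
```

Request:
arm_command([
  {"x": -0.8, "y": 0, "z": 0, "roll": 0},
  {"x": -0.8, "y": 0, "z": 0, "roll": 0},
  {"x": -0.8, "y": 0, "z": 0, "roll": 0},
  {"x": -0.8, "y": 0, "z": 0, "roll": 0},
  {"x": -0.8, "y": 0, "z": 0, "roll": 0},
])

```text
clock: 12.3
eef_pos: [574.6, -164.7, 64.5]
eef_rot: [3.14, -0.001, 1.681]
wrist_force: [1.2, 3.3, 9.7]
width: 0.201
```

Request:
arm_command([
  {"x": -0.3, "y": 0, "z": 0, "roll": 0},
  {"x": -0.3, "y": 0, "z": 0, "roll": 0},
  {"x": -0.3, "y": 0, "z": 0, "roll": 0},
  {"x": -0.3, "y": 0, "z": 0, "roll": 0},
  {"x": 0, "y": 0, "z": 0, "roll": 0},
])

```text
clock: 12.8
eef_pos: [575.7, -174.9, 64.5]
eef_rot: [3.14, -0.003, 1.681]
wrist_force: [-0.5, 6.4, 10.6]
width: 0.199
```

Request:
arm_command([
  {"x": -0.2, "y": 0, "z": 0, "roll": 0},
  {"x": -0.2, "y": 0, "z": 0, "roll": 0},
  {"x": 0, "y": 0, "z": 0, "roll": 0},
  {"x": 0, "y": 0, "z": 0, "roll": 0},
  {"x": 0, "y": 0, "z": 0, "roll": 0},
])

```text
clock: 13.3
eef_pos: [575.7, -174.9, 64.5]
eef_rot: [3.141, -0.006, 1.684]
wrist_force: [-2.2, 13.6, 12.8]
width: 0.2
```

Request:
arm_command([
  {"x": 0, "y": 0, "z": 0, "roll": 0},
  {"x": 0, "y": 0, "z": 0, "roll": 0},
  {"x": 0, "y": 0, "z": 0, "roll": 0},
  {"x": 0, "y": 0, "z": 0, "roll": 0},
  {"x": 0, "y": 0, "z": 0, "roll": 0},
], jaw=120)

```text
clock: 13.8
eef_pos: [575.1, -181.8, 63.4]
eef_rot: [-3.141, 0.0, 1.679]
wrist_force: [-0.1, 0.1, -0.2]
width: 0.531
```

Request:
arm_command([
  {"x": 0, "y": 0, "z": -4, "roll": 0},
  {"x": 0, "y": 0, "z": -4, "roll": 0},
  {"x": 0, "y": 0, "z": -4, "roll": 0},
  {"x": 0, "y": 0, "z": -4, "roll": 0},
  {"x": 0, "y": 0, "z": -4, "roll": 0},
])

```text
clock: 14.3
eef_pos: [575.1, -181.4, 265.3]
eef_rot: [-3.141, 0.0, 1.68]
wrist_force: [1.5, 0.2, -0.3]
width: 0.531
```

Run:
```python
from h import *
plan(500,-200,264)
c=snap('top','t4.png');P=cloud(c);np.save('pics/Ptop.npy',P)
c=snap('scene','s4.png')
```

```text
t 14.3 pos [ 575.1 -181.4  265.3] rot [-3.141  0.     1.68 ] F [ 1.5  0.2 -0.3] w 0.531 q [ 0.61  0.37 -0.53  1.66  0.2   1.17  0.14]
tool shift cm [-1.03 -7.66  0.13] rows>= 2.0 roll None None
```

View pics/t4.png

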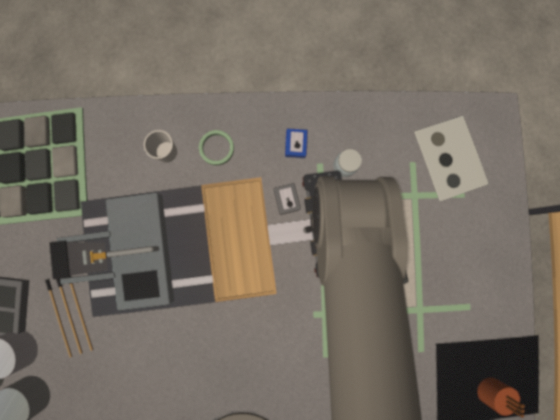

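View pics/s4.png

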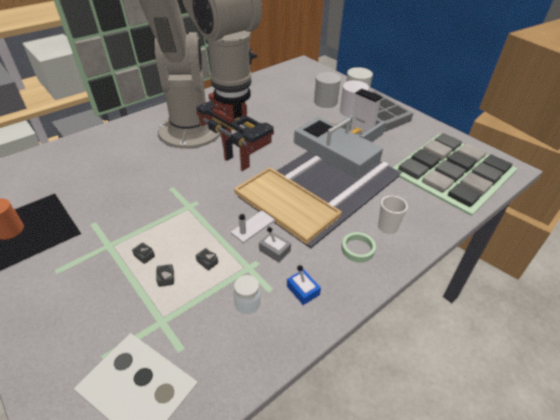

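Run:
```python
from h import *
P=np.load('pics/Ptop.npy');Q=P[170:310,200:280].reshape(-1,3);t=Q[(Q[:,2]>33)&(Q[:,2]<55)&(Q[:,0]>400)&(Q[:,1]>-90)&(Q[:,1]<75)]
print(len(t),np.median(t[:,2]),cv2.minAreaRect(t[:,:2].astype(np.float32)))
plan(577.5,-288,265,.142)
```

```text
7146 38.880884478176654 ((557.169189453125, -11.199028015136719), (289.9051818847656, 163.15420532226562), 6.009288311004639)
t 14.4 pos [ 578.5 -181.7  269.8] rot [3.132 0.004 1.679] F [0.5 0.4 0.4] w 0.529 q [ 0.61  0.37 -0.54  1.65  0.2   1.17  0.14]
tool shift cm [-10.55  -1.26   0.51] rows>= 3.0 roll 1.537 1.537
```

Request:
arm_command([
  {"x": -3.5, "y": 0, "z": 0, "roll": 0.14},
  {"x": -3.5, "y": 0, "z": 0, "roll": 0.14},
  {"x": -3.5, "y": 0, "z": 0, "roll": 0.14},
  {"x": 0, "y": 0, "z": 0, "roll": 0.14},
  {"x": 0, "y": 0, "z": 0, "roll": 0.14},
], jaw=0)

```text
clock: 14.9
eef_pos: [571.2, -287.4, 262.5]
eef_rot: [-3.14, 0.001, 0.971]
wrist_force: [0.3, 0.8, 0.8]
width: 0.947
```

Request:
arm_command([
  {"x": 0, "y": 0, "z": 0, "roll": 0.14},
  {"x": 0, "y": 0, "z": 0, "roll": 0.14},
  {"x": 0, "y": 0, "z": 0, "roll": 0.14},
  {"x": 0, "y": 0, "z": 0, "roll": 0.14},
  {"x": 0, "y": 0, "z": 0, "roll": 0.14},
])

```text
clock: 15.4
eef_pos: [571.8, -285.6, 262.8]
eef_rot: [-3.141, 0.001, 0.274]
wrist_force: [0.8, -0.4, 0.0]
width: 1.0
```

Request:
arm_command([
  {"x": 0, "y": 0, "z": 0, "roll": 0.14},
  {"x": 0, "y": 0, "z": 0, "roll": 0},
  {"x": 0, "y": 0, "z": 0, "roll": 0},
  {"x": 0, "y": 0, "z": 0, "roll": 0},
  {"x": 0, "y": 0, "z": 0, "roll": 0},
])

```text
clock: 15.9
eef_pos: [572.1, -285.6, 263.5]
eef_rot: [-3.141, 0.0, 0.141]
wrist_force: [0.3, -0.2, 0.2]
width: 1.001
```

```bash
cat >> h.py <<'E'
def stones(fn='ws.png'):
    s=arm.sense();c=snap('wrist',fn);P=cloud(c,s)
    m=((P[...,2]>18)&(P[...,2]<48)&(c['depth']>0)).astype(np.uint8)
    m=cv2.morphologyEx(m,cv2.MORPH_OPEN,np.ones((3,3)))
    n,l,st,ce=cv2.connectedComponentsWithStats(m)
    for i in range(1,n):
        if st[i,4]<150: continue
        q=P[l==i];z=np.median(q[:,2]);r=cv2.minAreaRect(q[q[:,2]>z-8][:,:2].astype(np.float32))
        print(ce[i].round(),'z',z.round(1),[np.round(v,1) for v in r])
E
python3 - <<'E'
from h import *
plan(577.5,-288,265,.142)
stones('ws1.png')
E
```

```text
t 15.9 pos [ 572.1 -285.6  263.5] rot [-3.141  0.     0.141] F [ 0.3 -0.2  0.2] w 1.001 q [ 0.51  0.39 -0.2   1.59  0.08  1.17 -1.13]
tool shift cm [ 0.5   0.31 -0.15] rows>= 1.0 roll -0.001 -0.001
[134. 161.] z 38.3 [array([ 572.4, -138.4]), array([289.7, 120. ]), np.float64(7.0)]
[294.  50.] z 40.1 [array([ 720.4, -282.6]), array([55.8, 17.6]), np.float64(81.3)]
[ 46. 155.] z 40.3 [array([561.1, -12. ]), array([275.1, 135.3]), np.float64(2.7)]
[153.  88.] z 34.6 [array([ 656.6, -130.6]), array([70.7, 55.8]), np.float64(12.1)]
[284. 178.] z 33.3 [array([ 577.6, -293.9]), array([50. , 39.2]), np.float64(7.9)]
[371. 207.] z 35.4 [array([ 557.5, -402.5]), array([41.2, 49.3]), np.float64(61.5)]
[356. 285.] z 33.3 [array([ 456. , -409.8]), array([46.7, 34.9]), np.float64(11.0)]
```

View pics/ws1.png

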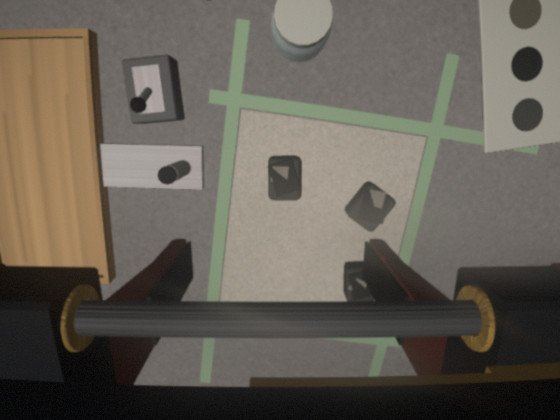

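Request:
arm_command([
  {"x": 0.4, "y": 0.6, "z": 4.5, "roll": 0},
  {"x": 0, "y": 0, "z": 4.5, "roll": 0},
  {"x": 0, "y": 0, "z": 4.5, "roll": 0},
  {"x": 0, "y": 0, "z": 4.5, "roll": 0},
  {"x": 0, "y": 0, "z": 3, "roll": 0},
])

```text
clock: 16.45
eef_pos: [575.4, -290.4, 50.4]
eef_rot: [-3.14, 0.003, 0.141]
wrist_force: [0.2, -0.8, -0.0]
width: 0.998
```

Request:
arm_command([
  {"x": 0, "y": 0, "z": 2, "roll": 0},
  {"x": 0, "y": 0, "z": 1.3, "roll": 0},
  {"x": 0, "y": 0, "z": 1, "roll": 0},
  {"x": 0, "y": 0, "z": 0, "roll": 0},
  {"x": 0, "y": 0, "z": 0, "roll": 0},
])

```text
clock: 16.95
eef_pos: [577.7, -291.2, 11.5]
eef_rot: [3.141, -0.001, 0.14]
wrist_force: [1.0, 0.4, 0.1]
width: 0.999
```

Request:
arm_command([
  {"x": 0, "y": 0, "z": 0.3, "roll": 0},
  {"x": 0, "y": 0, "z": 0, "roll": 0},
  {"x": 0, "y": 0, "z": 0, "roll": 0},
  {"x": 0, "y": 0, "z": 0, "roll": 0},
  {"x": 0, "y": 0, "z": 0, "roll": 0},
], jaw=255, grip_force=20)

```text
clock: 17.45
eef_pos: [577.1, -291.0, 7.9]
eef_rot: [3.141, -0.0, 0.14]
wrist_force: [0.2, 0.3, -0.5]
width: 0.583
```

Request:
arm_command([
  {"x": 0, "y": 0, "z": 0, "roll": 0},
  {"x": 0, "y": 0, "z": 0, "roll": 0},
  {"x": 0, "y": 0, "z": 0, "roll": 0},
  {"x": 0, "y": 0, "z": 0, "roll": 0},
  {"x": 0, "y": 0, "z": 0, "roll": 0},
])

```text
clock: 17.95
eef_pos: [577.1, -291.1, 7.8]
eef_rot: [3.141, -0.0, 0.14]
wrist_force: [-0.2, -1.0, 0.9]
width: 0.452
```

Request:
arm_command([
  {"x": 0, "y": 0, "z": -2, "roll": 0},
  {"x": 0, "y": 0, "z": -3, "roll": 0},
  {"x": 0, "y": 0, "z": -3, "roll": 0},
  {"x": 0, "y": 0, "z": -3, "roll": 0},
  {"x": 0, "y": 0, "z": -3, "roll": 0},
])

```text
clock: 18.45
eef_pos: [576.6, -290.4, 148.4]
eef_rot: [-3.141, 0.001, 0.14]
wrist_force: [-0.2, -0.5, -1.6]
width: 0.455
```

Run:
```python
from h import *
a=.109
for k in(-80,0,80): print(k,557+k*np.cos(a),-8+k*np.sin(a))
plan(557+80*np.cos(a),-8+80*np.sin(a),150,a)
```

```text
-80 477.4747696591016 -16.702743201258528
0 557.0 -8.0
80 636.5252303408984 0.702743201258528
t 18.45 pos [ 576.6 -290.4  148.4] rot [-3.141e+00  1.000e-03  1.400e-01] F [-0.2 -0.5 -1.6] w 0.455 q [ 0.51  0.51 -0.19  1.69  0.11  0.96 -1.15]
tool shift cm [ 10.   -27.99  -0.14] rows>= 6.0 roll 0.031 0.031
```

Request:
arm_command([
  {"x": 1.4, "y": -4, "z": 0, "roll": 0.03},
  {"x": 1.4, "y": -4, "z": 0, "roll": 0},
  {"x": 1.4, "y": -4, "z": 0, "roll": 0},
  {"x": 1.4, "y": -4, "z": 0, "roll": 0},
  {"x": 1.4, "y": -4, "z": 0, "roll": 0},
])

```text
clock: 18.95
eef_pos: [623.1, -82.3, 147.3]
eef_rot: [-3.141, 0.001, 0.11]
wrist_force: [1.3, -0.6, -1.6]
width: 0.456
```

Request:
arm_command([
  {"x": 1.4, "y": -4, "z": 0, "roll": 0},
  {"x": 1.4, "y": -4, "z": 0, "roll": 0},
  {"x": 0, "y": 0, "z": 0, "roll": 0},
  {"x": 0, "y": 0, "z": 0, "roll": 0},
  {"x": 0, "y": 0, "z": 0, "roll": 0},
])

```text
clock: 19.45
eef_pos: [642.0, -3.3, 147.2]
eef_rot: [3.141, 0.001, 0.108]
wrist_force: [0.1, -0.2, -1.3]
width: 0.456
```

Run:
```python
from h import *
a=.109
plan(557+80*np.cos(a),-8+80*np.sin(a),51,a)
```

```text
t 19.45 pos [642.   -3.3 147.2] rot [3.141e+00 1.000e-03 1.080e-01] F [ 0.1 -0.2 -1.3] w 0.456 q [ 0.08  0.51 -0.24  1.69  0.14  0.96 -1.67]
tool shift cm [-0.49 -0.46  9.62] rows>= 2.0 roll -0.001 -0.001
```

Request:
arm_command([
  {"x": -0.5, "y": -0.4, "z": 2.5, "roll": 0},
  {"x": 0, "y": 0, "z": 2.5, "roll": 0},
  {"x": 0, "y": 0, "z": 2.5, "roll": 0},
  {"x": 0, "y": 0, "z": 1.5, "roll": 0},
  {"x": 0, "y": 0, "z": 0.5, "roll": 0},
])

```text
clock: 19.95
eef_pos: [635.8, 0.2, 50.9]
eef_rot: [3.141, 0.003, 0.108]
wrist_force: [-0.3, -0.7, -1.2]
width: 0.457
```

Request:
arm_command([
  {"x": 0, "y": 0, "z": 0.2, "roll": 0},
  {"x": 0, "y": 0, "z": 0.1, "roll": 0},
  {"x": 0, "y": 0, "z": 0, "roll": 0},
  {"x": 0, "y": 0, "z": 0, "roll": 0},
  {"x": 0, "y": 0, "z": 0, "roll": 0},
])

```text
clock: 20.45
eef_pos: [637.5, 1.9, 50.3]
eef_rot: [3.141, -0.001, 0.11]
wrist_force: [-0.2, 0.3, -1.3]
width: 0.452
```

Request:
arm_command([
  {"x": 0, "y": 0, "z": 0.1, "roll": 0},
  {"x": 0, "y": 0, "z": 0.1, "roll": 0},
  {"x": 0, "y": 0, "z": 0, "roll": 0},
  {"x": 0, "y": 0, "z": 0, "roll": 0},
  {"x": 0, "y": 0, "z": 0, "roll": 0},
])

```text
clock: 20.95
eef_pos: [637.2, 1.9, 47.8]
eef_rot: [3.142, -0.0, 0.11]
wrist_force: [0.2, 0.8, 0.4]
width: 0.452
```

Request:
arm_command([
  {"x": 0, "y": 0, "z": 0, "roll": 0},
  {"x": 0, "y": 0, "z": 0, "roll": 0},
  {"x": 0, "y": 0, "z": 0, "roll": 0},
  {"x": 0, "y": 0, "z": -0.5, "roll": 0},
  {"x": 0, "y": 0, "z": -1, "roll": 0},
], jaw=60)

```text
clock: 21.45
eef_pos: [636.5, 1.8, 62.5]
eef_rot: [-3.142, 0.001, 0.11]
wrist_force: [0.1, -0.4, -0.3]
width: 0.766
```

Request:
arm_command([
  {"x": 0, "y": 0, "z": -3.5, "roll": 0},
  {"x": 0, "y": 0, "z": -3.5, "roll": 0},
  {"x": 0, "y": 0, "z": -3.5, "roll": 0},
  {"x": 0, "y": 0, "z": -3.5, "roll": 0},
  {"x": 0, "y": 0, "z": -3, "roll": 0},
])

```text
clock: 21.95
eef_pos: [637.4, 1.9, 235.9]
eef_rot: [3.141, -0.002, 0.11]
wrist_force: [-0.2, 0.8, -0.2]
width: 0.764
```

Run:
```python
from h import *
plan(540,-310,265,.1)
stones('ws2.png')
```

```text
t 21.95 pos [637.4   1.9 235.9] rot [ 3.141e+00 -2.000e-03  1.100e-01] F [-0.2  0.8 -0.2] w 0.764 q [ 0.08  0.42 -0.25  1.62  0.11  1.11 -1.66]
tool shift cm [-13.1   29.94  -2.94] rows>= 7.0 roll 0.01 0.01
[91. 17.] z 32.7 [array([788.2, 204.4]), array([42.1, 12.1]), np.float64(0.6)]
[250.  41.] z 24.1 [array([786.8,  47.1]), array([73.5, 88.1]), np.float64(6.8)]
[139.  34.] z 33.1 [array([779.3, 159.1]), array([16.8, 52.7]), np.float64(64.2)]
[446.  47.] z 34.6 [array([ 800.7, -157.8]), array([55.6, 70.2]), np.float64(85.9)]
[530. 121.] z 35.4 [array([ 741.6, -266.7]), array([62.3, 27.8]), np.float64(4.9)]
[277. 218.] z 40.4 [array([599.9,  -2.5]), array([191. , 139.7]), np.float64(6.1)]
[395. 180.] z 34.7 [array([ 656.3, -129.1]), array([70.8, 54.5]), np.float64(12.3)]
[150. 177.] z 24.2 [array([632.2, 142.9]), array([ 18.5, 131.6]), np.float64(5.9)]
[404. 251.] z 38.3 [array([ 572.8, -141.1]), array([ 49.7, 113.5]), np.float64(6.5)]
[277. 352.] z 40.6 [array([438.2, -19.8]), array([ 38.7, 138.2]), np.float64(6.6)]
```

View pics/ws2.png

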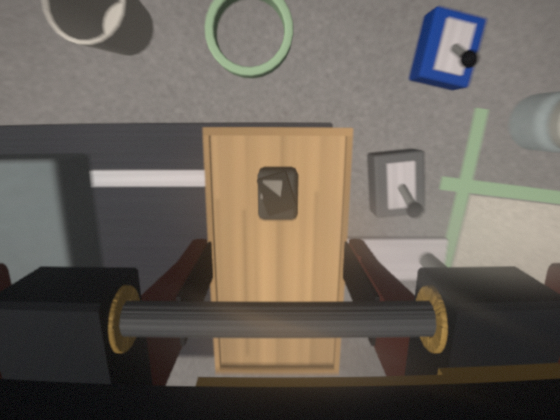

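Request:
arm_command([
  {"x": -1.9, "y": 4.3, "z": -0.4, "roll": 0},
  {"x": -1.9, "y": 4.3, "z": -0.4, "roll": 0},
  {"x": -1.9, "y": 4.3, "z": -0.4, "roll": 0},
  {"x": -1.9, "y": 4.3, "z": -0.4, "roll": 0},
  {"x": -1.9, "y": 4.3, "z": -0.4, "roll": 0},
], jaw=0)

```text
clock: 22.5
eef_pos: [565.4, -224.0, 253.8]
eef_rot: [3.141, -0.001, 0.11]
wrist_force: [1.2, -0.6, 0.7]
width: 0.998
```

Request:
arm_command([
  {"x": -1.8, "y": 4.3, "z": -0.4, "roll": 0},
  {"x": -1.8, "y": 4.3, "z": -0.4, "roll": 0},
  {"x": -1.8, "y": 4.3, "z": 0, "roll": 0},
  {"x": 0, "y": 0, "z": 0, "roll": 0},
  {"x": 0, "y": 0, "z": 0, "roll": 0},
])

```text
clock: 23.0
eef_pos: [526.0, -357.6, 261.1]
eef_rot: [3.141, -0.0, 0.107]
wrist_force: [0.6, -0.4, 0.2]
width: 1.0
```

Run:
```python
from h import *
plan(556,-398,265,-.48)
stones('ws3.png')
```

```text
t 23.0 pos [ 526.  -357.6  261.1] rot [ 3.141 -0.     0.107] F [ 0.6 -0.4  0.2] w 1.0 q [ 0.59  0.39 -0.12  1.6   0.05  1.15 -1.01]
tool shift cm [ 2.56  4.34 -0.39] rows>= 2.0 roll 0.587 0.587
[ 16. 145.] z 40.3 [array([559. , -50.9]), array([273.3,  65.7]), np.float64(1.7)]
[ 70. 122.] z 38.3 [array([ 566.5, -139.9]), array([279.1, 120. ]), np.float64(6.2)]
[233.   3.] z 27.8 [array([ 714.2, -290. ]), array([ 6.5, 36.6]), np.float64(7.7)]
[87. 44.] z 34.5 [array([ 656.1, -131.4]), array([71. , 56.4]), np.float64(13.0)]
[319. 160.] z 35.4 [array([ 557.2, -403.1]), array([42.1, 50.1]), np.float64(62.1)]
[314. 242.] z 33.2 [array([ 455.8, -412.3]), array([48.8, 39.9]), np.float64(9.9)]
```

View pics/ws3.png

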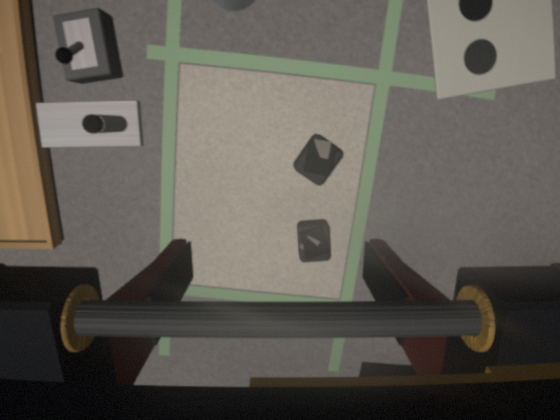

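Request:
arm_command([
  {"x": 2.6, "y": 4.6, "z": 0, "roll": 0},
  {"x": 0, "y": 0, "z": 0, "roll": 0.145},
  {"x": 0, "y": 0, "z": 0, "roll": 0.145},
  {"x": 0, "y": 0, "z": 0, "roll": 0.145},
  {"x": 0, "y": 0, "z": 0, "roll": 0.145},
])

```text
clock: 23.55
eef_pos: [557.4, -394.3, 260.8]
eef_rot: [-3.14, 0.0, -0.472]
wrist_force: [0.1, -0.4, -0.2]
width: 1.003
```

Run:
```python
from h import *
plan(557,-400,8,-.487)
```

```text
t 23.55 pos [ 557.4 -394.3  260.8] rot [-3.14   0.    -0.472] F [ 0.1 -0.4 -0.2] w 1.003 q [ 0.52  0.46  0.01  1.49 -0.01  1.19 -1.51]
tool shift cm [ 0.23  0.56 25.28] rows>= 6.0 roll 0.015 0.015
```

Request:
arm_command([
  {"x": 0.2, "y": 0.4, "z": 4.5, "roll": 0.015},
  {"x": 0, "y": 0, "z": 4.5, "roll": 0},
  {"x": 0, "y": 0, "z": 4.5, "roll": 0},
  {"x": 0, "y": 0, "z": 4.5, "roll": 0},
  {"x": 0, "y": 0, "z": 3, "roll": 0},
])

```text
clock: 24.05
eef_pos: [556.0, -397.6, 47.6]
eef_rot: [-3.14, 0.003, -0.482]
wrist_force: [-1.1, -0.1, -0.2]
width: 0.996
```

Request:
arm_command([
  {"x": 0, "y": 0, "z": 2, "roll": 0},
  {"x": 0, "y": 0, "z": 1.3, "roll": 0},
  {"x": 0, "y": 0, "z": 0.8, "roll": 0},
  {"x": 0, "y": 0, "z": 0, "roll": 0},
  {"x": 0, "y": 0, "z": 0, "roll": 0},
])

```text
clock: 24.55
eef_pos: [556.8, -401.6, 10.8]
eef_rot: [-3.142, -0.002, -0.485]
wrist_force: [0.1, 0.1, -0.6]
width: 0.994
```

Request:
arm_command([
  {"x": 0, "y": 0, "z": 0, "roll": 0},
  {"x": 0, "y": 0, "z": 0, "roll": 0},
  {"x": 0, "y": 0, "z": 0, "roll": 0},
  {"x": 0, "y": 0, "z": 0, "roll": 0},
  {"x": 0, "y": 0, "z": 0, "roll": 0},
], jaw=255, grip_force=20)

```text
clock: 25.05
eef_pos: [555.9, -401.5, 9.8]
eef_rot: [-3.142, -0.0, -0.485]
wrist_force: [-0.4, -0.5, 1.1]
width: 0.581
```

Request:
arm_command([
  {"x": 0, "y": 0, "z": 0, "roll": 0},
  {"x": 0, "y": 0, "z": 0, "roll": 0},
  {"x": 0, "y": 0, "z": 0, "roll": 0},
  {"x": 0, "y": 0, "z": 0, "roll": 0},
  {"x": 0, "y": 0, "z": 0, "roll": 0},
])

```text
clock: 25.55
eef_pos: [555.9, -401.5, 9.7]
eef_rot: [3.142, -0.0, -0.485]
wrist_force: [0.8, 0.1, 1.0]
width: 0.477
```

Request:
arm_command([
  {"x": 0, "y": 0, "z": -2, "roll": 0},
  {"x": 0, "y": 0, "z": -3, "roll": 0},
  {"x": 0, "y": 0, "z": -3, "roll": 0},
  {"x": 0, "y": 0, "z": -3, "roll": 0},
  {"x": 0, "y": 0, "z": -3, "roll": 0},
])

```text
clock: 26.05
eef_pos: [555.6, -401.2, 150.5]
eef_rot: [-3.141, 0.001, -0.485]
wrist_force: [0.5, -1.1, -1.7]
width: 0.477
```

Run:
```python
from h import *
plan(557,-8,148,.109)
```

```text
t 26.05 pos [ 555.6 -401.2  150.5] rot [-3.141e+00  1.000e-03 -4.850e-01] F [ 0.5 -1.1 -1.7] w 0.477 q [ 0.53  0.56  0.01  1.59 -0.01  0.99 -1.52]
tool shift cm [-18.21 -34.85   0.27] rows>= 8.0 roll -0.594 -0.594
```

Request:
arm_command([
  {"x": -2, "y": -3.9, "z": 0, "roll": 0},
  {"x": -2, "y": -3.9, "z": 0, "roll": 0},
  {"x": -2, "y": -3.9, "z": 0, "roll": 0},
  {"x": -2, "y": -3.9, "z": 0, "roll": 0},
  {"x": -2, "y": -3.9, "z": 0, "roll": 0},
])

```text
clock: 26.55
eef_pos: [557.9, -180.5, 149.5]
eef_rot: [-3.142, 0.0, -0.485]
wrist_force: [0.6, 0.8, -1.8]
width: 0.475
```

Request:
arm_command([
  {"x": -2, "y": -3.9, "z": 0, "roll": 0},
  {"x": -2, "y": -3.9, "z": 0, "roll": 0},
  {"x": -2, "y": -3.9, "z": 0, "roll": 0},
  {"x": -2, "y": -3.6, "z": 0, "roll": 0},
  {"x": 0, "y": 0, "z": 0, "roll": 0},
])

```text
clock: 27.05
eef_pos: [558.6, -1.8, 149.7]
eef_rot: [-3.138, 0.002, -0.475]
wrist_force: [-0.1, 0.4, -1.6]
width: 0.474
```

Request:
arm_command([
  {"x": 0, "y": 0, "z": 0, "roll": -0.12},
  {"x": 0, "y": 0, "z": 0, "roll": -0.12},
  {"x": 0, "y": 0, "z": 0, "roll": -0.12},
  {"x": 0, "y": 0, "z": 0, "roll": -0.12},
  {"x": 0, "y": 0, "z": 0, "roll": -0.115},
])

```text
clock: 27.55
eef_pos: [558.7, -10.2, 149.4]
eef_rot: [3.141, 0.001, 0.114]
wrist_force: [-0.0, 0.4, -2.6]
width: 0.475
```

Run:
```python
from h import *
plan(557,-8,51,.109)
```

```text
t 27.55 pos [558.7 -10.2 149.4] rot [3.141e+00 1.000e-03 1.140e-01] F [-0.   0.4 -2.6] w 0.475 q [ 0.08  0.38 -0.22  1.9   0.1   0.88 -1.65]
tool shift cm [-0.14 -0.24  9.84] rows>= 2.0 roll 0.005 0.005
```

Request:
arm_command([
  {"x": -0.1, "y": -0.2, "z": 2.5, "roll": 0},
  {"x": 0, "y": 0, "z": 2.5, "roll": 0},
  {"x": 0, "y": 0, "z": 2.5, "roll": 0},
  {"x": 0, "y": 0, "z": 1.5, "roll": 0},
  {"x": 0, "y": 0, "z": 0.6, "roll": 0},
])

```text
clock: 28.05
eef_pos: [556.7, -8.2, 52.1]
eef_rot: [-3.142, 0.003, 0.11]
wrist_force: [-1.0, 0.1, -1.6]
width: 0.479
```

Request:
arm_command([
  {"x": 0, "y": 0, "z": 0.2, "roll": 0},
  {"x": 0, "y": 0, "z": 0.1, "roll": 0},
  {"x": 0, "y": 0, "z": 0, "roll": 0},
  {"x": 0, "y": 0, "z": 0, "roll": 0},
  {"x": 0, "y": 0, "z": 0, "roll": 0},
])

```text
clock: 28.55
eef_pos: [558.2, -7.8, 51.3]
eef_rot: [3.141, -0.001, 0.11]
wrist_force: [-0.5, -0.4, -2.2]
width: 0.474
```

Request:
arm_command([
  {"x": 0, "y": 0, "z": 0.1, "roll": 0},
  {"x": 0, "y": 0, "z": 0.1, "roll": 0},
  {"x": 0, "y": 0, "z": 0, "roll": 0},
  {"x": 0, "y": 0, "z": 0, "roll": 0},
  {"x": 0, "y": 0, "z": 0, "roll": 0},
])

```text
clock: 29.05
eef_pos: [558.0, -7.8, 49.6]
eef_rot: [3.141, -0.001, 0.11]
wrist_force: [-2.7, -0.7, 7.4]
width: 0.48
```

Request:
arm_command([
  {"x": 0, "y": 0, "z": 0, "roll": 0},
  {"x": 0, "y": 0, "z": 0, "roll": 0},
  {"x": 0, "y": 0, "z": 0, "roll": 0},
  {"x": 0, "y": 0, "z": -0.5, "roll": 0},
  {"x": 0, "y": 0, "z": -1, "roll": 0},
], jaw=60)

```text
clock: 29.55
eef_pos: [557.1, -7.8, 63.5]
eef_rot: [-3.141, 0.002, 0.11]
wrist_force: [0.2, 0.1, -0.8]
width: 0.761
```

Request:
arm_command([
  {"x": 0, "y": 0, "z": -3.5, "roll": 0},
  {"x": 0, "y": 0, "z": -3.5, "roll": 0},
  {"x": 0, "y": 0, "z": -3.5, "roll": 0},
  {"x": 0, "y": 0, "z": -3.5, "roll": 0},
  {"x": 0, "y": 0, "z": -3.5, "roll": 0},
])

```text
clock: 30.05
eef_pos: [557.5, -7.8, 241.1]
eef_rot: [3.142, -0.001, 0.11]
wrist_force: [0.5, 0.7, -0.1]
width: 0.766
```

Run:
```python
from h import *
plan(456,-390,260,.18)
```

```text
t 30.05 pos [557.5  -7.8 241.1] rot [ 3.142e+00 -1.000e-03  1.100e-01] F [ 0.5  0.7 -0.1] w 0.766 q [ 0.09  0.28 -0.23  1.81  0.07  1.06 -1.62]
tool shift cm [-14.28  36.88  -1.9 ] rows>= 8.0 roll -0.07 -0.07
```

Request:
arm_command([
  {"x": -1.4, "y": 3.7, "z": -0.4, "roll": 0},
  {"x": -1.4, "y": 3.7, "z": -0.4, "roll": 0},
  {"x": -1.4, "y": 3.7, "z": -0.4, "roll": 0},
  {"x": -1.4, "y": 3.7, "z": -0.4, "roll": 0},
  {"x": -1.4, "y": 3.7, "z": -0.4, "roll": 0},
], jaw=0)

```text
clock: 30.55
eef_pos: [507.8, -200.8, 259.9]
eef_rot: [3.141, -0.001, 0.11]
wrist_force: [0.5, 0.4, -0.2]
width: 1.0
```

Request:
arm_command([
  {"x": -1.4, "y": 3.7, "z": 0, "roll": 0},
  {"x": -1.4, "y": 3.7, "z": 0, "roll": 0},
  {"x": -1.4, "y": 3.7, "z": 0, "roll": 0},
  {"x": -1.4, "y": 3.7, "z": 0, "roll": 0},
  {"x": -1.5, "y": 3.6, "z": 0, "roll": -0.07},
])

```text
clock: 31.05
eef_pos: [457.5, -391.5, 259.7]
eef_rot: [3.141, -0.001, 0.181]
wrist_force: [0.6, 1.0, 0.1]
width: 0.999
```

Run:
```python
from h import *
plan(456.5,-409,8,.18)
stones('ws4.png')
```

```text
t 31.05 pos [ 457.5 -391.5  259.7] rot [ 3.141e+00 -1.000e-03  1.810e-01] F [0.6 1.  0.1] w 0.999 q [ 0.62  0.33 -0.02  1.69  0.01  1.12 -0.79]
tool shift cm [-0.44  1.69 25.17] rows>= 6.0 roll 0.001 0.001
[53. 56.] z 38.3 [array([ 519. , -143.9]), array([186.1, 120.7]), np.float64(4.9)]
[  4. 108.] z 40.4 [array([509.8, -76.1]), array([166.5,  21.4]), np.float64(1.4)]
[257. 168.] z 33.2 [array([ 469.6, -365.8]), array([49.6, 39.6]), np.float64(9.1)]
```

View pics/ws4.png

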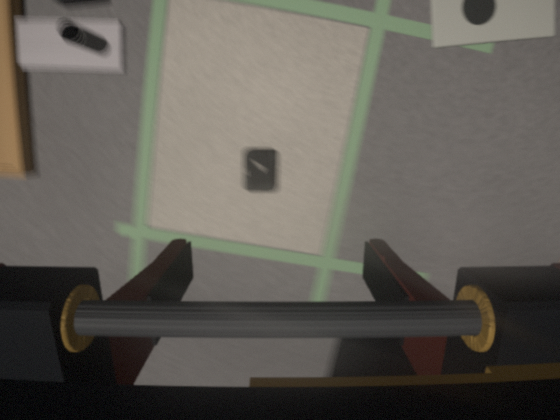

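Run:
```python
from h import *
stones('ws5.png')
plan(470,-364,9,.16)
```

```text
[45. 52.] z 38.3 [array([ 517.4, -145.1]), array([182. , 120.2]), np.float64(5.9)]
[250. 163.] z 33.3 [array([ 469.8, -365.6]), array([48.8, 39.4]), np.float64(9.9)]
t 31.15 pos [ 454.5 -396.2  259.4] rot [3.139e+00 1.000e-03 1.730e-01] F [0.6 0.3 0.6] w 0.998 q [ 0.63  0.33 -0.02  1.69  0.01  1.12 -0.79]
tool shift cm [ 2.12 -2.98 25.03] rows>= 6.0 roll 0.013 0.013
```

Request:
arm_command([
  {"x": 2.1, "y": -3, "z": 0, "roll": 0.013},
  {"x": 0, "y": 0, "z": 4.5, "roll": 0},
  {"x": 0, "y": 0, "z": 4.5, "roll": 0},
  {"x": 0, "y": 0, "z": 4.5, "roll": 0},
  {"x": 0, "y": 0, "z": 4.5, "roll": 0},
])

```text
clock: 31.65
eef_pos: [474.0, -356.1, 78.1]
eef_rot: [3.141, -0.002, 0.167]
wrist_force: [0.1, -0.2, 0.3]
width: 1.003
```

Run:
```python
from h import *
plan(470,-364,9,.16)
```

```text
t 31.65 pos [ 474.  -356.1   78.1] rot [ 3.141e+00 -2.000e-03  1.670e-01] F [ 0.1 -0.2  0.3] w 1.003 q [ 0.57  0.51 -0.04  1.87  0.03  0.75 -0.89]
tool shift cm [-0.53  0.71  6.91] rows>= 2.0 roll 0.007 0.007
```

Request:
arm_command([
  {"x": -0.4, "y": 0.6, "z": 1.5, "roll": 0.005},
  {"x": 0, "y": 0, "z": 1, "roll": 0},
  {"x": 0, "y": 0, "z": 0, "roll": 0},
  {"x": 0, "y": 0, "z": 0, "roll": 0},
  {"x": 0, "y": 0, "z": 0, "roll": 0},
])

```text
clock: 32.15
eef_pos: [471.7, -364.0, 55.7]
eef_rot: [3.139, -0.003, 0.162]
wrist_force: [-0.8, 0.5, -1.0]
width: 0.999
```

Run:
```python
from h import *
plan(470,-364,9,.16)
```

```text
t 32.15 pos [ 471.7 -364.    55.7] rot [ 3.139e+00 -3.000e-03  1.620e-01] F [-0.8  0.5 -1. ] w 0.999 q [ 0.58  0.55 -0.04  1.88  0.03  0.71 -0.88]
tool shift cm [-0.18 -0.04  4.67] rows>= 1.0 roll 0.002 0.002
```

Request:
arm_command([
  {"x": -0.1, "y": 0, "z": 2, "roll": 0},
  {"x": 0, "y": 0, "z": 1.5, "roll": 0},
  {"x": 0, "y": 0, "z": 1, "roll": 0},
  {"x": 0, "y": 0, "z": 0, "roll": 0},
  {"x": 0, "y": 0, "z": 0, "roll": 0},
])

```text
clock: 32.65
eef_pos: [469.5, -363.5, 8.8]
eef_rot: [-3.142, 0.0, 0.162]
wrist_force: [0.5, 0.0, 1.0]
width: 1.001
```

Request:
arm_command([
  {"x": 0, "y": 0, "z": 0, "roll": 0},
  {"x": 0, "y": 0, "z": 0, "roll": 0},
  {"x": 0, "y": 0, "z": 0, "roll": 0},
  {"x": 0, "y": 0, "z": 0, "roll": 0},
  {"x": 0, "y": 0, "z": 0, "roll": 0},
], jaw=255, grip_force=20)

```text
clock: 33.15
eef_pos: [469.4, -363.6, 8.8]
eef_rot: [3.141, -0.0, 0.162]
wrist_force: [-1.0, -0.4, 0.6]
width: 0.585
```

Request:
arm_command([
  {"x": 0, "y": 0, "z": 0, "roll": 0},
  {"x": 0, "y": 0, "z": 0, "roll": 0},
  {"x": 0, "y": 0, "z": 0, "roll": 0},
  {"x": 0, "y": 0, "z": 0, "roll": 0},
  {"x": 0, "y": 0, "z": 0, "roll": 0},
])

```text
clock: 33.65
eef_pos: [469.5, -363.7, 8.7]
eef_rot: [3.141, -0.0, 0.162]
wrist_force: [-0.4, 0.6, 1.2]
width: 0.452
```

Request:
arm_command([
  {"x": 0, "y": 0, "z": -2, "roll": 0},
  {"x": 0, "y": 0, "z": -3, "roll": 0},
  {"x": 0, "y": 0, "z": -3, "roll": 0},
  {"x": 0, "y": 0, "z": -3, "roll": 0},
  {"x": 0, "y": 0, "z": -3, "roll": 0},
])

```text
clock: 34.15
eef_pos: [468.9, -363.1, 149.5]
eef_rot: [-3.141, 0.001, 0.162]
wrist_force: [0.6, -1.0, -0.3]
width: 0.457
```

Run:
```python
from h import *
plan(477.5,-16.7,150,.109)
```

```text
t 34.15 pos [ 468.9 -363.1  149.5] rot [-3.141e+00  1.000e-03  1.620e-01] F [ 0.6 -1.  -0.3] w 0.457 q [ 0.59  0.42 -0.04  1.82  0.02  0.9  -0.87]
tool shift cm [ 6.430e+00 -3.405e+01 -3.000e-02] rows>= 7.0 roll 0.053 0.053
```

Request:
arm_command([
  {"x": 0.7, "y": -3.8, "z": 0, "roll": 0},
  {"x": 0.7, "y": -3.8, "z": 0, "roll": 0},
  {"x": 0.7, "y": -3.8, "z": 0, "roll": 0},
  {"x": 0.7, "y": -3.8, "z": 0, "roll": 0},
  {"x": 0.7, "y": -3.8, "z": 0, "roll": 0},
])

```text
clock: 34.65
eef_pos: [472.8, -168.7, 148.5]
eef_rot: [-3.141, 0.0, 0.162]
wrist_force: [0.8, 0.3, -1.6]
width: 0.452
```

Request:
arm_command([
  {"x": 0.7, "y": -3.8, "z": 0, "roll": 0},
  {"x": 0.7, "y": -3.8, "z": 0, "roll": 0},
  {"x": 0.7, "y": -3.8, "z": 0, "roll": 0},
  {"x": 0.7, "y": -3.7, "z": 0, "roll": 0.05},
  {"x": 0, "y": 0, "z": 0, "roll": 0},
])

```text
clock: 35.15
eef_pos: [476.5, -11.1, 148.7]
eef_rot: [-3.139, -0.0, 0.119]
wrist_force: [0.5, 0.3, -0.8]
width: 0.454
```

Request:
arm_command([
  {"x": 0, "y": 0, "z": 1, "roll": 0},
  {"x": 0, "y": 0, "z": 1, "roll": 0},
  {"x": 0, "y": 0, "z": 1, "roll": 0},
  {"x": 0, "y": 0, "z": 0, "roll": 0},
  {"x": 0, "y": 0, "z": 0, "roll": 0},
])

```text
clock: 35.65
eef_pos: [476.2, -17.6, 118.1]
eef_rot: [3.142, 0.001, 0.111]
wrist_force: [0.2, -0.1, -0.7]
width: 0.455
```

Run:
```python
from h import *
plan(477.5,-16.7,51,.109)
```

```text
t 35.65 pos [476.2 -17.6 118.1] rot [3.142e+00 1.000e-03 1.110e-01] F [ 0.2 -0.1 -0.7] w 0.455 q [ 0.06  0.3  -0.18  2.11  0.08  0.74 -1.63]
tool shift cm [ 0.14 -0.07  6.71] rows>= 2.0 roll 0.002 0.002
```

Request:
arm_command([
  {"x": 0.1, "y": 0, "z": 2.5, "roll": 0},
  {"x": 0, "y": 0, "z": 2.5, "roll": 0},
  {"x": 0, "y": 0, "z": 1, "roll": 0},
  {"x": 0, "y": 0, "z": 0.6, "roll": 0},
  {"x": 0, "y": 0, "z": 0, "roll": 0},
])

```text
clock: 36.15
eef_pos: [477.7, -16.8, 52.6]
eef_rot: [3.142, 0.0, 0.112]
wrist_force: [1.1, 0.3, -1.9]
width: 0.457
```

Request:
arm_command([
  {"x": 0, "y": 0, "z": 0.1, "roll": 0},
  {"x": 0, "y": 0, "z": 0.1, "roll": 0},
  {"x": 0, "y": 0, "z": 0, "roll": 0},
  {"x": 0, "y": 0, "z": 0, "roll": 0},
  {"x": 0, "y": 0, "z": 0, "roll": 0},
])

```text
clock: 36.65
eef_pos: [477.8, -16.7, 50.9]
eef_rot: [3.142, -0.0, 0.112]
wrist_force: [0.4, 0.1, -0.7]
width: 0.458
```

Request:
arm_command([
  {"x": 0, "y": 0, "z": 0.1, "roll": 0},
  {"x": 0, "y": 0, "z": 0.1, "roll": 0},
  {"x": 0, "y": 0, "z": 0, "roll": 0},
  {"x": 0, "y": 0, "z": 0, "roll": 0},
  {"x": 0, "y": 0, "z": 0, "roll": 0},
])

```text
clock: 37.15
eef_pos: [477.6, -16.7, 48.6]
eef_rot: [-3.142, -0.0, 0.112]
wrist_force: [0.2, -0.4, 0.4]
width: 0.45
```

Request:
arm_command([
  {"x": 0, "y": 0, "z": 0, "roll": 0},
  {"x": 0, "y": 0, "z": 0, "roll": 0},
  {"x": 0, "y": 0, "z": 0, "roll": 0},
  {"x": 0, "y": 0, "z": -0.5, "roll": 0},
  {"x": 0, "y": 0, "z": -1, "roll": 0},
], jaw=60)

```text
clock: 37.65
eef_pos: [477.1, -16.7, 63.7]
eef_rot: [-3.141, 0.001, 0.112]
wrist_force: [0.2, 0.9, -1.0]
width: 0.764
```

Request:
arm_command([
  {"x": 0, "y": 0, "z": -3.5, "roll": 0},
  {"x": 0, "y": 0, "z": -3.5, "roll": 0},
  {"x": 0, "y": 0, "z": -3.5, "roll": 0},
  {"x": 0, "y": 0, "z": -3.5, "roll": 0},
  {"x": 0, "y": 0, "z": -3.5, "roll": 0},
])

```text
clock: 38.15
eef_pos: [477.3, -16.7, 241.2]
eef_rot: [3.142, -0.001, 0.112]
wrist_force: [0.7, -0.5, 0.1]
width: 0.762
```

Run:
```python
from h import *
plan(573.5,-230,240,1.68)
c=snap('scene','s6.png');P=cloud(c)
```

```text
t 38.15 pos [477.3 -16.7 241.2] rot [ 3.142e+00 -1.000e-03  1.120e-01] F [ 0.7 -0.5  0.1] w 0.762 q [ 0.08  0.14 -0.2   1.98  0.03  1.02 -1.59]
tool shift cm [ 7.18 22.27  0.13] rows>= 5.0 roll -1.568 -1.568
```

View pics/s6.png

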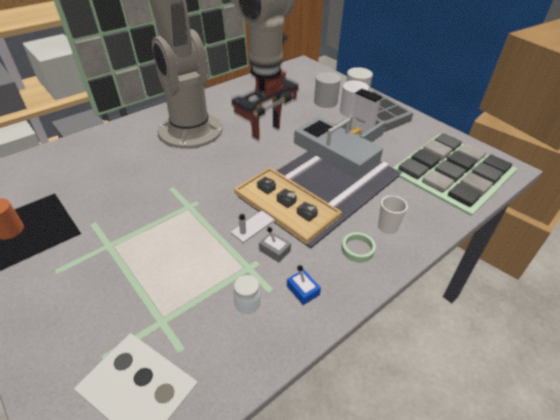

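Request:
arm_command([
  {"x": 1.8, "y": 3.5, "z": 0, "roll": 0},
  {"x": 1.8, "y": 3.5, "z": 0, "roll": 0},
  {"x": 1.8, "y": 3.5, "z": 0, "roll": 0},
  {"x": 1.8, "y": 3.5, "z": 0, "roll": 0},
  {"x": 0.6, "y": 3, "z": 0, "roll": 0},
])

```text
clock: 38.7
eef_pos: [575.5, -178.5, 239.3]
eef_rot: [3.141, -0.001, 0.112]
wrist_force: [0.1, 0.4, 0.3]
width: 0.765
```

Request:
arm_command([
  {"x": 0, "y": 0, "z": 0, "roll": -0.145},
  {"x": 0, "y": 0, "z": 0, "roll": -0.145},
  {"x": 0, "y": 0, "z": 0, "roll": -0.145},
  {"x": 0, "y": 0, "z": 0, "roll": -0.145},
  {"x": 0, "y": 0, "z": 0, "roll": -0.145},
], jaw=90)

```text
clock: 39.2
eef_pos: [574.0, -176.9, 239.3]
eef_rot: [3.141, -0.0, 0.843]
wrist_force: [-0.1, -0.3, -0.3]
width: 0.643
```

Request:
arm_command([
  {"x": 0, "y": 0, "z": 0, "roll": -0.145},
  {"x": 0, "y": 0, "z": 0, "roll": -0.145},
  {"x": 0, "y": 0, "z": 0, "roll": -0.145},
  {"x": 0, "y": 0, "z": 0, "roll": -0.145},
  {"x": 0, "y": 0, "z": 0, "roll": -0.145},
])

```text
clock: 39.7
eef_pos: [573.9, -176.9, 239.3]
eef_rot: [3.141, 0.0, 1.568]
wrist_force: [-0.1, 0.6, -0.5]
width: 0.647
```

Request:
arm_command([
  {"x": 0, "y": 0, "z": 0, "roll": -0.118},
  {"x": 0, "y": 0, "z": 0, "roll": 0},
  {"x": 0, "y": 0, "z": 0, "roll": 0},
  {"x": 0, "y": 0, "z": 0, "roll": 0},
  {"x": 0, "y": 0, "z": 0, "roll": 0},
])

```text
clock: 40.2
eef_pos: [574.1, -176.9, 238.8]
eef_rot: [3.141, 0.0, 1.678]
wrist_force: [1.1, 0.1, 0.4]
width: 0.649
```

Run:
```python
from h import *
plan(575.5,-176,64,1.68)
c=snap('wrist','w7.png')
```

```text
t 40.2 pos [ 574.1 -176.9  238.8] rot [3.141 0.    1.678] F [1.1 0.1 0.4] w 0.649 q [ 0.48  0.37 -0.37  1.7   0.15  1.1   0.18]
tool shift cm [ 0.07  0.14 17.48] rows>= 4.0 roll -0.002 -0.002
```

View pics/w7.png

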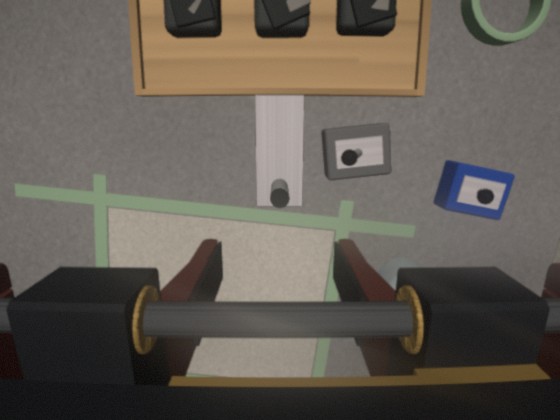

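Request:
arm_command([
  {"x": 0, "y": 0, "z": 0, "roll": 0},
  {"x": 0, "y": 0, "z": 3.5, "roll": 0},
  {"x": 0, "y": 0, "z": 3.5, "roll": 0},
  {"x": 0, "y": 0, "z": 0, "roll": 0},
  {"x": 0, "y": 0, "z": 0, "roll": 0},
], jaw=145)

```text
clock: 40.75
eef_pos: [574.1, -176.8, 168.9]
eef_rot: [-3.141, -0.001, 1.68]
wrist_force: [0.8, 0.2, -0.7]
width: 0.433
```

Run:
```python
from h import *
plan(575.5,-176,64,1.68)
```

```text
t 40.75 pos [ 574.1 -176.8  168.9] rot [-3.141e+00 -1.000e-03  1.680e+00] F [ 0.8  0.2 -0.7] w 0.433 q [ 0.47  0.44 -0.36  1.77  0.18  0.97  0.15]
tool shift cm [ 0.06  0.16 10.49] rows>= 3.0 roll -0.0 -0.0
```

Request:
arm_command([
  {"x": 0.1, "y": 0.2, "z": 2.5, "roll": 0},
  {"x": 0, "y": 0, "z": 2.5, "roll": 0},
  {"x": 0, "y": 0, "z": 2.5, "roll": 0},
  {"x": 0, "y": 0, "z": 2, "roll": 0},
  {"x": 0, "y": 0, "z": 1, "roll": 0},
])

```text
clock: 41.25
eef_pos: [576.8, -175.9, 64.2]
eef_rot: [3.14, 0.0, 1.679]
wrist_force: [-0.0, 1.1, 0.3]
width: 0.434
```

Request:
arm_command([
  {"x": 0, "y": 0, "z": 0, "roll": 0},
  {"x": 0, "y": 0, "z": 0, "roll": 0},
  {"x": 0, "y": 0, "z": 0, "roll": 0},
  {"x": 0, "y": 0, "z": 0, "roll": 0},
  {"x": 0, "y": 0, "z": 0, "roll": 0},
], jaw=255, grip_force=25)

```text
clock: 41.75
eef_pos: [575.8, -176.2, 65.1]
eef_rot: [-3.141, 0.001, 1.679]
wrist_force: [-4.6, 0.2, 6.4]
width: 0.198
```

Request:
arm_command([
  {"x": 0.3, "y": 0, "z": 0, "roll": 0},
  {"x": 0.6, "y": 0, "z": 0, "roll": 0},
  {"x": 1, "y": 0, "z": 0, "roll": 0},
  {"x": 1, "y": 0, "z": 0, "roll": 0},
  {"x": 1, "y": 0, "z": 0, "roll": 0},
])

```text
clock: 42.25
eef_pos: [571.8, -138.1, 65.1]
eef_rot: [3.141, 0.002, 1.678]
wrist_force: [-3.5, -4.0, 6.7]
width: 0.202
```

Request:
arm_command([
  {"x": 1, "y": 0, "z": 0, "roll": 0},
  {"x": 1, "y": 0, "z": 0, "roll": 0},
  {"x": 1, "y": 0, "z": 0, "roll": 0},
  {"x": 1, "y": 0, "z": 0, "roll": 0},
  {"x": 1, "y": 0, "z": 0, "roll": 0},
])

```text
clock: 42.75
eef_pos: [566.5, -88.1, 65.1]
eef_rot: [3.141, 0.002, 1.679]
wrist_force: [-3.7, -2.9, 7.5]
width: 0.199
```

Request:
arm_command([
  {"x": 1, "y": 0, "z": 0, "roll": 0},
  {"x": 1, "y": 0, "z": 0, "roll": 0},
  {"x": 1, "y": 0, "z": 0, "roll": 0},
  {"x": 1, "y": 0, "z": 0, "roll": 0},
  {"x": 1, "y": 0, "z": 0, "roll": 0},
])

```text
clock: 43.25
eef_pos: [561.1, -38.2, 65.1]
eef_rot: [3.141, 0.002, 1.679]
wrist_force: [-2.9, -3.4, 7.6]
width: 0.201
```

Request:
arm_command([
  {"x": 1, "y": 0, "z": 0, "roll": 0},
  {"x": 1, "y": 0, "z": 0, "roll": 0},
  {"x": 1, "y": 0, "z": 0, "roll": 0},
  {"x": 1, "y": 0, "z": 0, "roll": 0},
  {"x": 1, "y": 0, "z": 0, "roll": 0},
])

```text
clock: 43.75
eef_pos: [555.8, 11.7, 65.1]
eef_rot: [3.141, 0.001, 1.679]
wrist_force: [-2.7, -3.3, 7.5]
width: 0.201
```

Run:
```python
from h import *
plan(552,43,64,1.68)
c=snap('scene','s8.png')
cv2.imwrite('pics/s8c.png',cv2.resize(c['image'][80:280,200:430],None,fx=3,fy=3))
```

```text
t 43.75 pos [555.8  11.7  65.1] rot [3.141e+00 1.000e-03 1.679e+00] F [-2.7 -3.3  7.5] w 0.201 q [ 0.14  0.51 -0.35  1.95  0.26  0.72 -0.25]
tool shift cm [ 3.15 -0.04  0.1 ] rows>= 1.0 roll -0.001 -0.001
```

View pics/s8c.png

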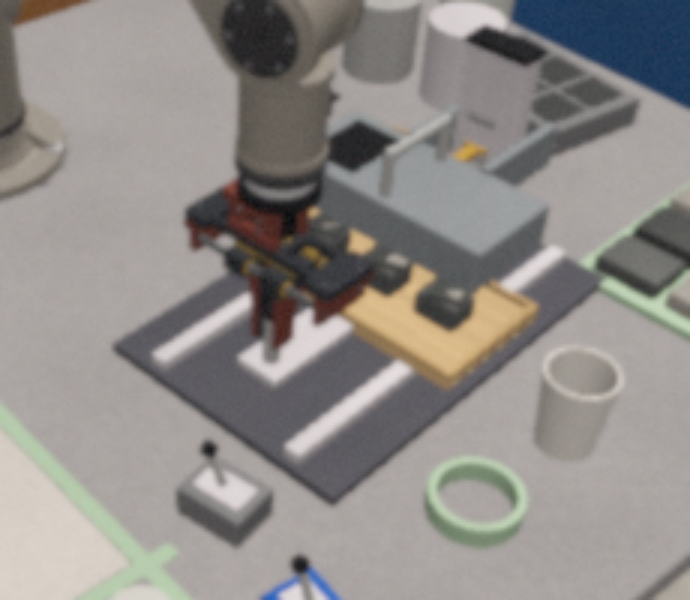

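Request:
arm_command([
  {"x": 0.7, "y": 0, "z": 0, "roll": 0},
  {"x": 0.7, "y": 0, "z": 0, "roll": 0},
  {"x": 0.5, "y": 0, "z": 0, "roll": 0},
  {"x": 0.4, "y": 0, "z": 0, "roll": 0},
  {"x": 0.3, "y": 0, "z": 0, "roll": 0},
])

```text
clock: 44.3
eef_pos: [553.0, 38.0, 65.1]
eef_rot: [3.14, 0.001, 1.68]
wrist_force: [-2.5, -2.4, 7.4]
width: 0.199
```

Request:
arm_command([
  {"x": 0.2, "y": 0, "z": 0, "roll": 0},
  {"x": 0.2, "y": 0, "z": 0, "roll": 0},
  {"x": 0.2, "y": 0, "z": 0, "roll": 0},
  {"x": 0.2, "y": 0, "z": 0, "roll": 0},
  {"x": 0.2, "y": 0, "z": 0, "roll": 0},
])

```text
clock: 44.8
eef_pos: [552.5, 42.7, 65.1]
eef_rot: [3.141, 0.006, 1.676]
wrist_force: [-0.5, -15.6, 9.4]
width: 0.202
```

Request:
arm_command([
  {"x": 0, "y": 0, "z": 0, "roll": 0},
  {"x": 0, "y": 0, "z": 0, "roll": 0},
  {"x": 0, "y": 0, "z": 0, "roll": 0},
  {"x": 0, "y": 0, "z": 0, "roll": 0},
  {"x": 0, "y": 0, "z": 0, "roll": 0},
], jaw=130)

```text
clock: 45.3
eef_pos: [551.5, 48.4, 63.7]
eef_rot: [3.141, -0.0, 1.68]
wrist_force: [-0.5, -0.8, -0.4]
width: 0.493
```

Request:
arm_command([
  {"x": 0, "y": 0, "z": -3, "roll": 0},
  {"x": 0, "y": 0, "z": -4, "roll": 0},
  {"x": 0, "y": 0, "z": -4, "roll": 0},
  {"x": 0, "y": 0, "z": -4, "roll": 0},
  {"x": 0, "y": 0, "z": 0, "roll": 0},
])

```text
clock: 45.8
eef_pos: [554.8, 49.1, 219.3]
eef_rot: [3.132, -0.0, 1.68]
wrist_force: [0.7, 0.4, 0.5]
width: 0.487
```

Run:
```python
from h import *
plan(600,-135,210)
c=snap('top','t9.png');P=cloud(c)
Q=P[215:260,210:245].reshape(-1,3);print('post',Q[(Q[:,2]>85)&(Q[:,2]<110)].mean(0))
Q=P[180:220,270:305].reshape(-1,3)
s=Q[(Q[:,2]>25)&(Q[:,2]<40)];print('box',cv2.minAreaRect(s[:,:2].astype(np.float32)))
s=Q[(Q[:,2]>60)&(Q[:,2]<95)];print('ball',len(s),np.median(s,0),s.min(0),s.max(0))
c=snap('scene','s9.png');P=cloud(c)
Q=P[215:260,255:295].reshape(-1,3);s=Q[(Q[:,2]>62)&(Q[:,2]<95)];print('ball',len(s),np.median(s,0),s.min(0),s.max(0))
cv2.imwrite('pics/s9c.png',cv2.resize(c['image'][80:280,200:430],None,fx=3,fy=3))
```

```text
t 45.8 pos [554.8  49.1 219.3] rot [ 3.132 -0.     1.68 ] F [0.7 0.4 0.5] w 0.487 q [ 0.14  0.31 -0.41  1.83  0.15  1.02 -0.22]
tool shift cm [-18.79   2.48   0.95] rows>= 4.0 roll None None
post [551.01071757  41.35093586  97.36595796]
box ((654.948974609375, -128.71463012695312), (70.18529510498047, 54.541988372802734), 12.474891662597656)
ball 34 [ 636.68822617 -132.74538193   74.64814492] [ 629.61240197 -138.95338879   63.98183222] [ 645.19188745 -126.70871893   81.20482863]
ball 36 [ 642.99107685 -135.53698963   74.66345375] [ 634.65161127 -140.96129128   62.39836739] [ 648.29447523 -128.03108719   81.97621801]
```

View pics/s9c.png

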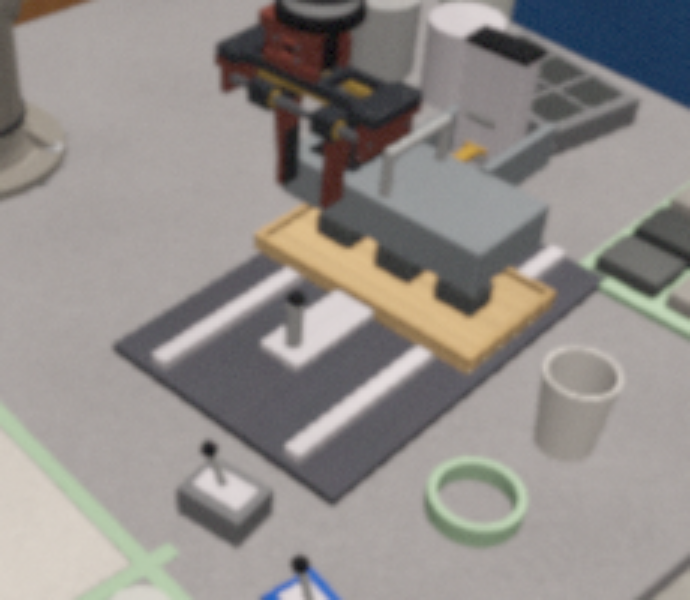

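View pics/t9.png

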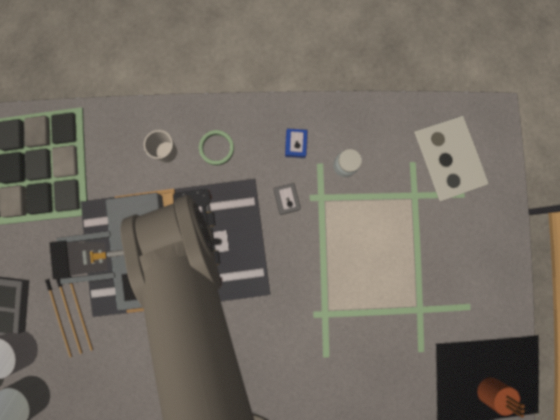

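Request:
arm_command([
  {"x": -4, "y": 0.5, "z": 0, "roll": 0},
  {"x": -4, "y": 0.5, "z": 0, "roll": 0},
  {"x": -4, "y": 0.5, "z": 0, "roll": 0},
  {"x": -4, "y": 0.5, "z": 0, "roll": 0},
  {"x": -3.4, "y": 0.5, "z": 0, "roll": -0.107},
], jaw=255)

```text
clock: 46.4
eef_pos: [596.4, -144.4, 211.3]
eef_rot: [-3.138, -0.001, 1.787]
wrist_force: [0.6, -0.2, 0.2]
width: 0.074
```

Request:
arm_command([
  {"x": 0, "y": 0, "z": 0, "roll": 0},
  {"x": 0, "y": 0, "z": 0, "roll": 0},
  {"x": 0, "y": 0, "z": 0, "roll": 0},
  {"x": 0, "y": 0, "z": 0, "roll": 0},
  {"x": 0, "y": 0, "z": 0, "roll": 0},
])

```text
clock: 46.9
eef_pos: [597.4, -140.8, 213.6]
eef_rot: [-3.141, -0.0, 1.789]
wrist_force: [1.0, 0.1, -0.2]
width: 0.003
```

Run:
```python
from h import *
plan(596.4,-141.9,62,1.787)
```

```text
t 46.9 pos [ 597.4 -140.8  213.6] rot [-3.141 -0.     1.789] F [ 1.   0.1 -0.2] w 0.003 q [ 0.39  0.41 -0.34  1.7   0.15  1.06  0.22]
tool shift cm [-0.09 -0.12 15.16] rows>= 4.0 roll 0.002 0.002
```

Request:
arm_command([
  {"x": -0.1, "y": -0.1, "z": 4, "roll": 0},
  {"x": 0, "y": 0, "z": 4, "roll": 0},
  {"x": 0, "y": 0, "z": 4, "roll": 0},
  {"x": 0, "y": 0, "z": 2, "roll": 0},
  {"x": 0, "y": 0, "z": 1.2, "roll": 0},
])

```text
clock: 47.4
eef_pos: [595.5, -142.5, 59.7]
eef_rot: [-3.139, -0.001, 1.788]
wrist_force: [0.3, -0.4, -1.1]
width: 0.006
```

Request:
arm_command([
  {"x": 0, "y": 0.6, "z": 0, "roll": 0},
  {"x": 0, "y": 0.6, "z": 0, "roll": 0},
  {"x": 0, "y": 0.6, "z": 0, "roll": 0},
  {"x": 0, "y": 0.6, "z": 0, "roll": 0},
  {"x": 0, "y": 0.6, "z": 0, "roll": 0},
])

```text
clock: 47.9
eef_pos: [627.0, -136.9, 62.6]
eef_rot: [3.141, 0.001, 1.787]
wrist_force: [-0.9, 0.2, 0.0]
width: 0.006
```

Request:
arm_command([
  {"x": 0, "y": 0.5, "z": 0, "roll": 0},
  {"x": 0, "y": 0.5, "z": 0, "roll": 0},
  {"x": 0, "y": 0.5, "z": 0, "roll": 0},
  {"x": 0, "y": 0.3, "z": 0, "roll": 0},
  {"x": 0, "y": 0, "z": 0, "roll": 0},
])

```text
clock: 48.4
eef_pos: [644.0, -132.8, 61.6]
eef_rot: [3.141, -0.0, 1.787]
wrist_force: [0.5, -0.4, -0.0]
width: 0.002
```

Run:
```python
from h import *
plan(655,-129,62)
c=snap('scene','s10.png');P=cloud(c)
Q=P[215:260,255:305].reshape(-1,3);s=Q[(Q[:,2]>65)&(Q[:,2]<85)];print('ball',len(s),np.median(s,0),s.min(0),s.max(0))
cv2.imwrite('pics/s10c.png',cv2.resize(c['image'][170:290,200:360],None,fx=4,fy=4))
```

```text
t 48.4 pos [ 644.  -132.8   61.6] rot [ 3.141 -0.     1.787] F [ 0.5 -0.4 -0. ] w 0.002 q [ 0.32  0.64 -0.3   1.7   0.24  0.83  0.13]
tool shift cm [ 0.14  1.15 -0.04] rows>= 1.0 roll None None
ball 85 [ 653.74580281 -132.63806327   77.12195869] [ 639.42448497 -145.8381644    65.20838657] [ 677.57503806 -118.39367447   84.81830267]
```

View pics/s10c.png

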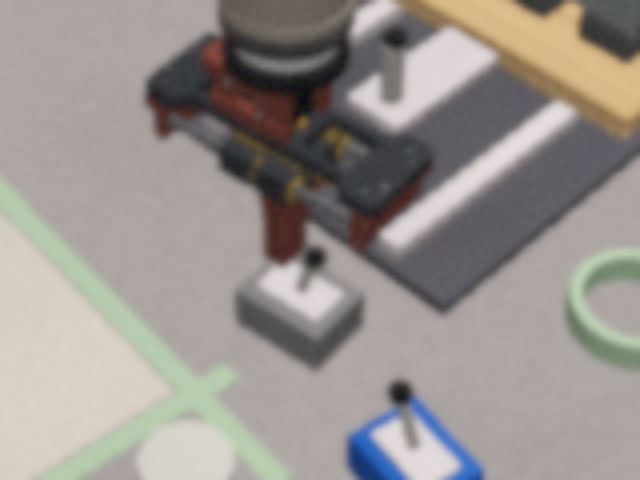

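Request:
arm_command([
  {"x": 0, "y": -1, "z": 0, "roll": 0},
  {"x": 0, "y": -1, "z": 0, "roll": 0},
  {"x": 0, "y": -1, "z": -3, "roll": 0},
  {"x": 0, "y": 0, "z": -4, "roll": 0},
  {"x": 0, "y": 0, "z": -4, "roll": 0},
])

```text
clock: 48.95
eef_pos: [612.2, -140.2, 172.4]
eef_rot: [-3.139, -0.0, 1.786]
wrist_force: [0.4, -1.2, 0.5]
width: -0.0
```

Request:
arm_command([
  {"x": -3, "y": -2.5, "z": -2, "roll": 0},
  {"x": -3, "y": -2.5, "z": -2, "roll": 0},
  {"x": -3, "y": -2.5, "z": 0, "roll": 0},
  {"x": -3, "y": -2.5, "z": 0, "roll": 0},
  {"x": -3, "y": -2.5, "z": 0, "roll": 0},
])

```text
clock: 49.45
eef_pos: [522.1, -314.3, 211.9]
eef_rot: [-3.141, 0.001, 1.786]
wrist_force: [-0.3, 0.4, 1.0]
width: 0.011
```

Run:
```python
from h import *
plan(655,-129,62)
c=snap('top','t11.png');P=cloud(c)
Q=P[180:220,270:305].reshape(-1,3)
s=Q[(Q[:,2]>66)&(Q[:,2]<95)];print('ball',len(s),np.median(s,0))
Q=P[190:300,100:175].reshape(-1,3);s=Q[(Q[:,2]>140)&(Q[:,2]<170)];print('hoodtop z',np.median(s[:,2]))
Q=P[215:260,210:245].reshape(-1,3);print('post',Q[(Q[:,2]>85)&(Q[:,2]<110)].mean(0))
cv2.imwrite('pics/t11c.png',cv2.resize(c['image'][110:320,40:320],None,fx=2.8,fy=2.8))
c=snap('scene','s11.png');cv2.imwrite('pics/s11c.png',cv2.resize(c['image'][100:320,220:430],None,fx=2.7,fy=2.7))
```

```text
t 49.45 pos [ 522.1 -314.3  211.9] rot [-3.141e+00  1.000e-03  1.786e+00] F [-0.3  0.4  1. ] w 0.011 q [ 0.66  0.4  -0.29  1.71  0.13  1.05  0.54]
tool shift cm [15.27 16.95 14.98] rows>= 6.0 roll None None
ball 34 [ 672.15264992 -125.02992221   75.75949529]
hoodtop z 154.8169047294324
post [550.49324657  43.72153176  98.05459193]
```

View pics/s11c.png

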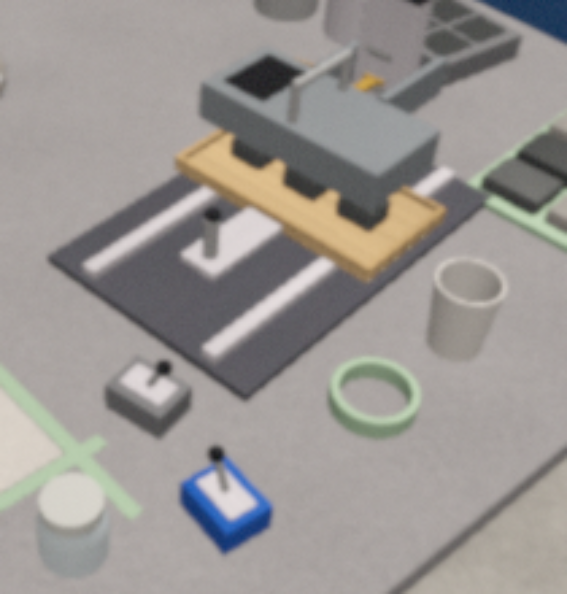

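View pics/t11c.png

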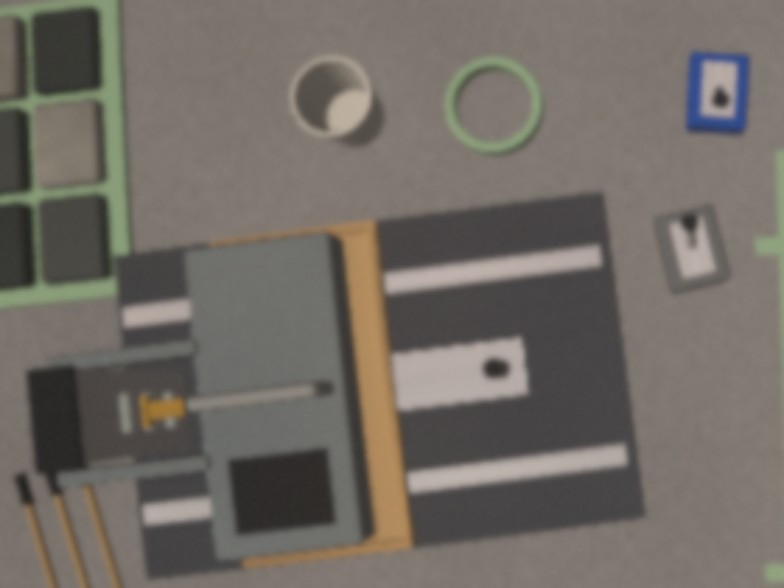

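Request:
arm_command([
  {"x": 0, "y": 0, "z": 0, "roll": 0},
  {"x": 0, "y": 0, "z": 0, "roll": 0},
  {"x": 0, "y": 0, "z": 0, "roll": 0},
  {"x": 0, "y": 0, "z": 0, "roll": 0},
  {"x": 0, "y": 0, "z": 0, "roll": 0},
])

```text
clock: 50.05
eef_pos: [524.8, -312.0, 211.6]
eef_rot: [3.141, -0.0, 1.788]
wrist_force: [1.0, 0.4, -0.0]
width: 0.002
```

```bash
python3 -c "
from rig import arm
print(arm.hand_in())"
```

```text
the job is handed in; nothing more can be done
None
```

The job is done and was handed in at about 50 s; the hand-in gives no verdict. I raised the hood one notch until the pawl took its weight and pulled the tray out to its stop. I then laid all three stones in the scene side by side on the bed, pushed the tray home, and only then flipped the grey toggle.

What my last checks showed:
- **Hood:** its top face is about 44 mm higher than at the start, measured with the top camera.
- **Tray:** the post travelled about 220 mm from the loading stop, then met firm resistance. The final picture puts it at the same place.
- **Toggle:** the ball is about 18 mm to the on side of the pivot, which matches fully on.
- **Stones:** all three show side by side under the hood, but only their fronts are visible with the tray home. Their exact position there was not measured.
- **Bystanders:** jar, tape and pot look unmoved in the final pictures. I did not measure their positions again.

One stone was knocked about 45 mm aside before I reached it, so I measured it again and picked it up from there. The wrist and top cameras differed by about 5 mm along y on the stones, which the wide-open jaws absorbed. I saw no slackening of the grip.

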